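Put the nut under the flip loupe

ROBOT

A 6-joint arm with a two-finger parallel gripper is mounted at the origin on a cart in front of the work surface, level with it; the furniture and walls round the work are solid. World frame = base frame: x ahead of the robot, y to its left, z up, the work surface at z = 0. Lengths are in m, angles in rad, forces in N, time in s.
With the tool pointing down it reaches from about 0.35 to 0.975 m from the base axis. Payload 4.9 kg.
Tool frame: the origin (TCP) lies midway between the tips of the shut fingers; the grasp point (between the pads) lies 19 mm behind it; x points along the fingers, z is the direction in which the jaws open and shut, and the axes are right-handed (so a half turn about x gives the same grasp; the last joint's range is limited). The gripper opens to 85 mm and grips with 20 to 120 N. Pads are 22 mm wide; open, the fingers measure 114 mm over their backs; the gripper's body (76 mm by 85 mm) begins 54 mm behind the grasp point. The pads swing forward as they close: fully open they stand 13 mm farther back than shut.
Start: joints at [1.045, 0.053, 1.613, -0, 1.476, -0.119], TCP at [0.247, 0.574, 0.231] pointing down, gripper open.
Joint ranges: [-3.01, 3.01], [-1.01, 2.22], [0.06, 2.58], [-1.02, 4.17], [0.09, 2.62], [-3.14, 3.14]. Speed limits (rad/s): [2.57, 2.57, 3.14, 3.14, 3.14, 3.14].

INTERFACE

Orientations are given as a unit quaternion [w, x, y, z].
In Python, from station import * gives the robot as it stands.
- The arm moves only by the tool send_rows, never from a script. Its argument "plan" is text: rows parted by semicolons, each of 6 numbers parted by spaces: the shift along the world's x, y, z in cm, then the turn, a rotation vector about the world's x, y, z in rad. A call has 1 to 5 rows; each row shifts and turns the commanded pose from where the row before left it; what a row does not reach is not made up. A row lasts 1/12 s, in which the tool goes at most 41.7 mm and 7.16 degrees, less where a joint would pass 70% of its speed; a pose out of reach is approached as far as the arm can. A call is refused whole if a number of a shift passes 4.17 or a number of a turn 0.125, either way. A call with a gripper value outside its range is refused whole. "jaw" is the opening, from 0 (shut) to 1 (fully open), set as the call begins (left out, the last holds). The fingers move at their own pace and stop on an object; "newtons" is the grip in N (left out, the last holds). Time passes only in rows, so rows that do not move let the fingers close. It gives the time, the measured TCP pose, the force and the opening at its end, in the units of the state.
- sense(): the state, without advancing time (a new reading comes with each control period).
- camera(name): name is "scene" or "side" or "wrist"; returns the picture (400x640x3 uint8, blue, green, red); there is no depth.
- calibration(name): a dict with "mtx" (3x3 intrinsics, pixels), "k1" (the pictures are not rectified: a ray, as slopes to the right and down, at radius r is drawn at 1 + k1 r^2 times it, then the intrinsics apply), "world_to_cam" (4x4, takes a point from world to camera coordinates). Camera axes: x right, y down, z forward; pixel columns grow to the right and rows downward; lengths in m; the calibration is good to about 2 mm. A picture is of the moment at which its call begins: read the wrist's pose just before it. calibration takes no time and is no camera call; for the wrist camera it gives the pose at the moment of the call.
- hand_in(): hands the job in, once; it reports no verdict.
The state is a dict: "t": time; "joint_pos": joint angles; "qvel": joint speeds; "tau": joint torques, N m; "eef_pos": TCP position; "eef_rot": TCP orientation; "force": force on the tool from outside, world axes, zero at the start; "moment": the same for the moment, N m; "opening": finger opening in m.
Only numpy, scipy, OpenCV 4.12 (cv2) and the standard library are available. Lean on these libraries where they do the work, as an engineer would, in place of code of your own. Each camera call takes 0.05 s, during which the arm holds its last target.

TASK

Get the big steel nut ready for inspection under the loupe: flip the loupe up and back until it snaps open, lay the nut flat on the sloping stage with one corner in the V stop and let go of it, then flip the loupe back down over it until it snaps shut. Leave the tape roll and the pink elbow where they are.

Things in the scene. Friction and masses are not known exactly. Their poses are not given: they have to be found in the camera images.
- nut_center (a point): Big grey steel hexagon nut, flat on the table left or right of the stand, 29 mm across flats, 33 mm across corners, 16 mm high, about 0.06 kg. The point is its centre, 8 mm above its underside. z is its axis, x runs through two opposite corners, y is square to two opposite flats (the same every 60 degrees).
- stage: Dark steel plate, 113 x 90 x 8 mm, on a stand with a green foot; slopes down 35 degrees towards the robot's side. Origin on its upper surface, where the centre of the seated nut's underside belongs. x points up the slope, y along the loupe's hinge, z out of the surface. It reaches from x = -45 to +68 mm; hinge ears at x = 54 to 68, y = +-36 mm, 46 mm high.
- loupe_hinge (a point): Point on the hinge axis of the loupe, midway between the ears, 62 mm up the slope from the stage origin and 40 mm out of the surface. The hinge axis is the stage's y axis.
- loupe_knob (a point): Centre of the red ball knob, 20 mm diameter, on the free end of the loupe, 125 mm from the hinge axis; shut, it lies at x = -63, z = 40 mm in the stage frame. Between hinge and knob: a black lens ring, 64 mm outer diameter, 8 mm thick, centred 62 mm from the hinge, and an 8 mm rod from ring to knob.
- loupe (a joint): Angle (rad): 0 = shut, parallel to the stage; grows as the knob is lifted up and back; 1.83 = open stop, 15 degrees beyond square to the stage, barring the way from straight above. Snap point 0.92: let go beyond it, a spring drives it on to the stop within 0.5 s and holds it; let go before, it springs back. 2 to 2.5 N at the knob near the stops, none at the snap point.
- tape_center (a point): Centre of a roll of black tape, 68 mm diameter, 19 mm high, loose, 9.5 mm above the table; to be left alone.
- elbow_center (a point): Middle of a pink pipe elbow, 78 x 94 x 46 mm, loose, on the left of the table; to be left alone.
- v_stop (a point): Inner corner of the V stop, on the stage surface 17 mm down the slope from the stage origin: two brass strips 8 mm high that open up the slope at 120 degrees and reach y = +-12 mm. A nut with one corner pointing down the slope (two flats facing +-y, free for fingers) rests against both with its centre within 1 mm of the origin; laid a few mm higher it slides down into it.

How it is judged:
On the way, in this order (a step that is already met when the one before it is completed fails the run):
1. the loupe is flipped up and rests at its open stop, with the nut not yet on the stage (value of joint loupe above 1.73 rad and distance between nut_center and stage above 0.03 m), for 0.2 s.
2. the nut lies flat in the V stop, let go, while the loupe is still open (value of joint loupe above 1.73 rad and x of nut_center in the frame of stage between -0.006 and 0.006 m and y of nut_center in the frame of stage between -0.006 and 0.006 m and z of nut_center in the frame of stage between 0.005 and 0.011 m and angle between the z axis of nut_center and the z axis of stage, either way round below 0.12 rad and contact force between the fingers and nut below 0.05 N and (angle between the y axis of nut_center and the y axis of stage, either way round below 0.25 rad or angle between the y axis of nut_center and the y axis of stage, either way round between 0.8 and 1.3 rad)), for 0.2 s.
At the end, for the whole second after the job is handed in: The loupe is shut (within 0.1 rad) over the nut, which lies still and flat on the stage (within 0.12 rad, centre 5 to 11 mm above it) in the V stop, one corner pointing down the slope within 0.25 rad, its centre within 6 mm of the seat along and across the slope (value of joint loupe below 0.1 rad and x of nut_center in the frame of stage between -0.006 and 0.006 m and y of nut_center in the frame of stage between -0.006 and 0.006 m and z of nut_center in the frame of stage between 0.005 and 0.011 m and angle between the z axis of nut_center and the z axis of stage, either way round below 0.12 rad and linear speed of nut below 0.02 m/s and (angle between the y axis of nut_center and the y axis of stage, either way round below 0.25 rad or angle between the y axis of nut_center and the y axis of stage, either way round between 0.8 and 1.3 rad)); the robot touches nothing.
It fails at once if the tape roll or the pink elbow is shifted by more than 30 mm (distance of any of tape_center, elbow_center from where it was at the start of the episode above 0.03 m).
It also fails if it takes over 67 s, if anything falls off the work surface, if the arm or the gripper's body presses on something with over 40 N, if the wrist force passes 120 N, or if a joint passes its speed limit or range.

## Working session

There is one attempt and no reset: what is moved stays moved. The work goes in short steps, Python scripts to look and compute and a tool call to move; the robot and the scene stay as the last step left them, time stands still between calls to the robot, and variables do not carry over. Pictures are saved under pics/ and viewed, and the job is handed in when it is done.

Besides the shell and the picture viewer there is one more tool, called after "Request:" by a JSON object that holds its "api" and its "payload". send_rows: Moves the arm, as the interface text tells. Its arguments: {"type":"object","properties":{"plan":{"type":"string"},"jaw":{"type":"number"},"newtons":{"type":"number"}},"required":["plan"]}

```bash
ls; mkdir -p pics; python3 - <<'E'
from station import *
import cv2
s=sense();print(s)
for n in ["scene","side","wrist"]:
    c=calibration(n);print(n,c)
    cv2.imwrite(f"pics/a_{n}.png",camera(n))
E
```

```text
pics
{'t': 0.0, 'joint_pos': array([ 1.04498435e+00,  5.33405737e-02,  1.61431404e+00,  1.65354170e-05,
        1.47598086e+00, -1.18985397e-01]), 'qvel': array([-0.00086111,  0.00081654, -0.00082915,  0.0002311 ,  0.00099569,
       -0.00158054]), 'tau': array([-1.09400153e-03, -3.93686914e+01, -3.70174491e+01, -2.15671839e-04,
        7.05293191e-03, -7.60862413e-07]), 'eef_pos': array([0.24698127, 0.5734488 , 0.23006113]), 'eef_rot': array([ 0.59004928, -0.38900137,  0.59134689,  0.38836662]), 'force': array([ 0.78998158,  0.18163707, -0.71280646]), 'moment': array([ 0.01025988, -0.03830556, -0.00855001]), 'opening': 0.0852773215119304}
scene {'mtx': array([[497.89907329,   0.        , 317.13804242],
       [  0.        , 497.89907329, 200.70471417],
       [  0.        ,   0.        ,   1.        ]]), 'k1': -0.0025647281498774655, 'world_to_cam': array([[ 0.77536659, -0.63113854, -0.02169774, -0.44943835],
       [-0.29136864, -0.32704694, -0.89896864,  0.23997858],
       [ 0.56027758,  0.70335229, -0.43747525,  0.86877404],
       [ 0.        ,  0.        ,  0.        ,  1.    
[... 225 characters left out ...]
y([[ 0.99896551, -0.04228455, -0.01673103, -0.57396672],
       [-0.04036278, -0.65500893, -0.75454234,  0.08930766],
       [ 0.02094651,  0.75443709, -0.65603805,  1.05564371],
       [ 0.        ,  0.        ,  0.        ,  1.        ]])}
wrist {'mtx': array([[317.88286782,   0.        , 316.87913347],
       [  0.        , 317.88286782, 199.94183151],
       [  0.        ,   0.        ,   1.        ]]), 'k1': -0.04386338787235039, 'world_to_cam': array([[ 0.39514951,  0.91861357, -0.00244467, -0.62457797],
       [ 0.88451105, -0.3797589 ,  0.27096751, -0.03558678],
       [ 0.24798604, -0.10923501, -0.96258539,  0.37868464],
       [ 0.        ,  0.        ,  0.        ,  1.        ]])}
```

View pics/a_scene.png

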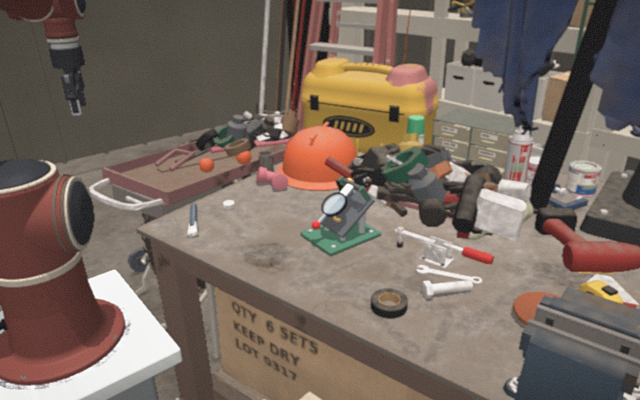

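View pics/a_side.png

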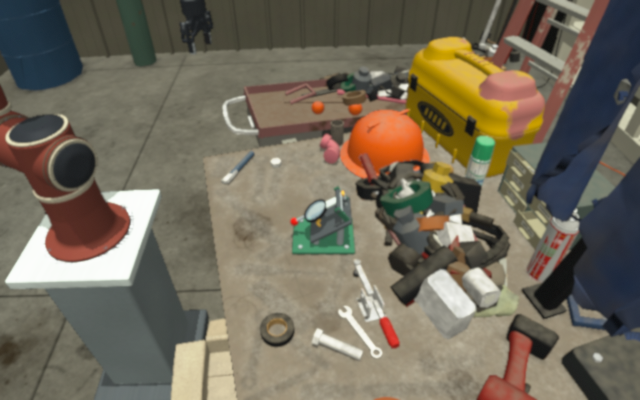

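View pics/a_wrist.png

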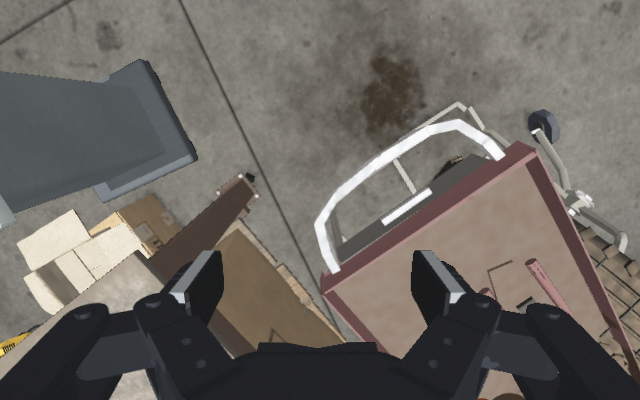

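```bash
python3 - <<'E'
import cv2
a=cv2.imread('pics/a_scene.png');b=cv2.imread('pics/a_side.png')
c=cv2.resize(a[150:260,170:390],None,fx=3.6,fy=3.6,interpolation=3)
d=cv2.resize(b[130:260,210:370],None,fx=4.5,fy=4.5,interpolation=3)
cv2.imwrite('pics/b1.png',c);cv2.imwrite('pics/b2.png',d)
E
```

```text
(no output)
```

View pics/b1.png

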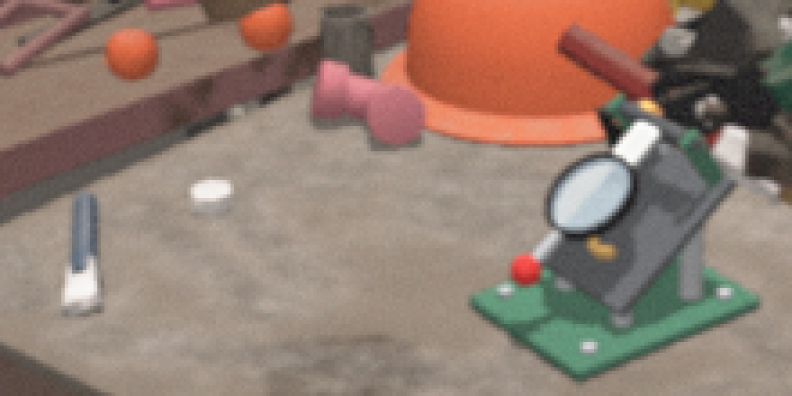

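View pics/b2.png

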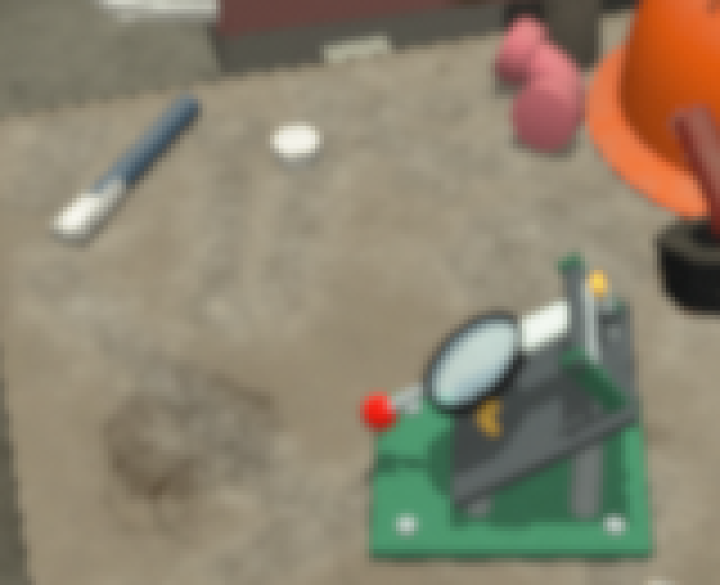

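```bash
cat > h.py <<'E'
import numpy as np, cv2
from station import *
def ray(c,uv):
    K=c["mtx"];d=np.array([(uv[0]-K[0,2])/K[0,0],(uv[1]-K[1,2])/K[1,1]])
    u=d.copy()
    for _ in range(20): u=d/(1+c["k1"]*(u@u))
    R=c["world_to_cam"][:3,:3];t=c["world_to_cam"][:3,3]
    v=R.T@np.array([u[0],u[1],1]);return -R.T@t, v/np.linalg.norm(v)
def plane(c,uv,z):
    o,v=ray(c,uv);return o+v*(z-o[2])/v[2]
def tri(obs):
    A=np.zeros((3,3));b=np.zeros(3);L=[]
    for c,uv in obs:
        o,v=ray(c,uv);P=np.eye(3)-np.outer(v,v);A+=P;b+=P@o;L.append((o,P))
    p=np.linalg.solve(A,b);return p,[float(np.linalg.norm(P@(p-o))) for o,P in L]
def proj(c,p):
    q=c["world_to_cam"]@np.append(p,1);u=q[:2]/q[2];u=u*(1+c["k1"]*(u@u));K=c["mtx"]
    return np.array([K[0,0]*u[0]+K[0,2],K[1,1]*u[1]+K[1,2]])
E
python3 - <<'E'
from h import *
a=cv2.imread('pics/a_scene.png');b=cv2.imread('pics/a_side.png')
cs,cd=calibration("scene"),calibration("side")
def cen(im,m,roi):
    x0,x1,y0,y1=roi;mm=m[y0:y1,x0:x1].astype(np.uint8)
    n,l,st,ct=cv2.connectedComponentsWithStats(mm);i=1+np.argmax(st[1:,4]);return ct[i]+[x0,y0],st[i]
def red(im):
    f=im.astype(int);return (f[...,2]>170)&(f[...,1]<70)&(f[...,0]<70)
k1,s1=cen(a,red(a),(300,330,215,235));k2,s2=cen(b,red(b),(285,305,210,232))
print("knob",k1,s1,k2,s2,tri([(cs,k1),(cd,k2)]))
def wh(im): return im.min(2)>185
n1,s1=cen(a,im:=wh(a),(215,240,195,212));n2,s2=cen(b,wh(b),(268,284,155,168))
print("nut",n1,s1,n2,s2,tri([(cs,n1),(cd,n2)]),plane(cs,n1,.012),plane(cd,n2,.012))
S=lambda x,y:(170+x/3.6,150+y/3.6);D=lambda x,y:(210+x/4.5,130+y/4.5)
print("foot near-left",tri([(cs,S(580,376)),(cd,D(370,553))]))
print("foot right",tri([(cs,S(760,300)),(cd,D(652,553))]))
print("stage low y- corner",tri([(cs,S(620,305)),(cd,D(457,502))]))
print("stage hi y- corner",tri([(cs,S(733,180)),(cd,D(635,405))]))
print("foot xminymax",plane(cs,S(472,297),.008))
print("vstop",tri([(cs,S(597,250)),(cd,D(490,430))]))
E
```

```text
knob [315.77777778 225.33333333] [13  9  7  4 18] [293.26086957 221.26086957] [ 6  9  6  5 23] (array([ 0.53290003, -0.05295861,  0.05395569]), [0.001548670026649817, 0.0015486700266497699])
nut [228.  202.5] [ 8  5 11  6 56] [275.24489796 160.57142857] [ 3  3 10  6 49] (array([0.48050388, 0.24886947, 0.01616896]), [0.0008082006735849878, 0.00080820067358509]) [0.48410572 0.2550062  0.012     ] [0.47980953 0.25594968 0.012     ]
foot near-left (array([ 0.52761077, -0.11109449,  0.00734225]), [0.0012008621376755264, 0.0012008621376756157])
foot right (array([ 0.67473772, -0.11892899,  0.00746213]), [0.0006008291110310936, 0.000600829111031106])
stage low y- corner (array([ 0.57367878, -0.09755728,  0.03173462]), [0.0006871706393076696, 0.0006871706393076858])
stage hi y- corner (array([ 0.66488327, -0.09829487,  0.09200371]), [0.003515417940842031, 0.0035154179408420938])
foot xminymax [0.53604605 0.00581872 0.008     ]
vstop (array([ 0.59270207, -0.05628142,  0.0451541 ]), [0.002789605134805753, 0.002789605134805732])
```

```bash
cat >> h.py <<'E'
from scipy.spatial.transform import Rotation as Ro
def rot(q): return Ro.from_quat([q[1],q[2],q[3],q[0]])
def goalR(ang,phi,flip=1):
    "tool x: horizontal dir at yaw ang, pitched down phi (rad); jaws horizontal; flip picks sign of z"
    x=np.array([np.cos(ang)*np.cos(phi),np.sin(ang)*np.cos(phi),-np.sin(phi)])
    z=flip*np.array([-np.sin(ang),np.cos(ang),0]);return Ro.from_matrix(np.c_[x,np.cross(z,x),z])
def delta(p,R=None):
    s=sense();d=(np.array(p)-s["eef_pos"])*100
    r=np.zeros(3) if R is None else (R*rot(s["eef_rot"]).inv()).as_rotvec()
    n=max(np.linalg.norm(d)/4.1,np.linalg.norm(r)/.12)
    print("d cm",d.round(2),"rv",r.round(4),"rows",round(n,2))
    n=int(np.ceil(n)) or 1; print("per row",(d/n).round(2),(r/n).round(4),"x",n)
E
python3 - <<'E'
from h import *
s=sense();R=rot(s["eef_rot"]);print(R.as_matrix().round(3))
c=calibration("wrist");W=c["world_to_cam"];o=-W[:3,:3].T@W[:3,3]
print("cam in tool",R.inv().apply(o-s["eef_pos"]),"fwd",R.inv().apply(W[2,:3]),"right",R.inv().apply(W[0,:3]))
print(plane(calibration("scene"),(270,178),.023),plane(calibration("side"),(331,150),.023),plane(calibration("scene"),(389,302),.0095))
for f in (1,-1):
    delta([.42,-.05,.26],goalR(-.05,np.radians(55),f))
E
```

```text
[[-0.001 -0.918  0.396]
 [-0.001  0.396  0.918]
 [-1.     0.    -0.002]]
cam in tool [-0.14245764  0.06867393  0.00075042] fwd [ 9.62530954e-01 -2.71171567e-01 -3.78654006e-04] right [5.58717130e-04 5.86819088e-04 9.99999672e-01]
[0.64562629 0.29440732 0.023     ] [0.65026426 0.28442788 0.023     ] [ 0.49838475 -0.31164447  0.0095    ]
d cm [ 17.3  -62.36   2.97] rv [-0.1375 -0.5986  0.3461] rows 15.8
per row [ 1.08 -3.9   0.19] [-0.0086 -0.0374  0.0216] x 16
d cm [ 17.3  -62.36   2.97] rv [ 0.8319 -0.1957 -2.6684] rows 23.35
per row [ 0.72 -2.6   0.12] [ 0.0347 -0.0082 -0.1112] x 24
```

Request:
{"api": "send_rows", "payload": {"plan": "1.08 -3.9 0.2 -0.0086 -0.0374 0.0216;1.08 -3.9 0.2 -0.0086 -0.0374 0.0216;1.08 -3.9 0.2 -0.0086 -0.0374 0.0216;1.08 -3.9 0.2 -0.0086 -0.0374 0.0216;1.08 -3.9 0.2 -0.0086 -0.0374 0.0216"}}

```text
t: 0.57
eef_pos: [0.3013, 0.3772, 0.2408]
eef_rot: [0.613, -0.468, 0.519, 0.369]
force: [0.7, -0.3, 1.4]
opening: 0.0852
```

Request:
{"api": "send_rows", "payload": {"plan": "1.08 -3.9 0.2 -0.0086 -0.0374 0.0216;1.08 -3.9 0.2 -0.0086 -0.0374 0.0216;1.08 -3.9 0.2 -0.0086 -0.0374 0.0216;1.08 -3.9 0.2 -0.0086 -0.0374 0.0216;1.08 -3.9 0.2 -0.0086 -0.0374 0.0216"}}

```text
t: 0.98
eef_pos: [0.3551, 0.1826, 0.251]
eef_rot: [0.627, -0.541, 0.441, 0.345]
force: [1.0, -0.9, 0.5]
opening: 0.0853
```

Request:
{"api": "send_rows", "payload": {"plan": "1.08 -3.9 0.2 -0.0086 -0.0374 0.0216;1.08 -3.9 0.2 -0.0086 -0.0374 0.0216;1.08 -3.9 0.2 -0.0086 -0.0374 0.0216;1.08 -3.9 0.2 -0.0086 -0.0374 0.0216;1.08 -3.9 0.2 -0.0086 -0.0374 0.0216"}}

```text
t: 1.4
eef_pos: [0.4163, -0.0113, 0.2607]
eef_rot: [0.634, -0.606, 0.36, 0.318]
force: [0.7, 0.3, 0.5]
opening: 0.0854
```

Request:
{"api": "send_rows", "payload": {"plan": "1.08 -3.9 0.2 -0.0086 -0.0374 0.0216;0 0 0 0 0 0;0 0 0 0 0 0"}}

```text
t: 1.65
eef_pos: [0.4261, -0.0529, 0.2627]
eef_rot: [0.636, -0.615, 0.347, 0.31]
force: [-0.6, 0.2, 0.9]
opening: 0.0854
```

```bash
python3 - <<'E'
from h import *
import pickle
c=calibration("wrist");s=sense();im=camera("wrist");cv2.imwrite("pics/c.png",im);pickle.dump(c,open("c.pkl","wb"))
print(s["t"],s["eef_pos"],s["joint_pos"].round(2),s["force"].round(2));delta([.42,-.05,.26],goalR(-.05,np.radians(55)))
E
```

```text
1.65 [ 0.42607105 -0.05285567  0.26266211] [-0.44 -0.99  2.37  0.23  1.2  -1.97] [-0.59  0.21  0.86]
d cm [-0.64  0.02 -0.3 ] rv [-0.0019 -0.0064  0.0055] rows 0.17
per row [-0.64  0.02 -0.3 ] [-0.0019 -0.0064  0.0055] x 1
```

View pics/c.png

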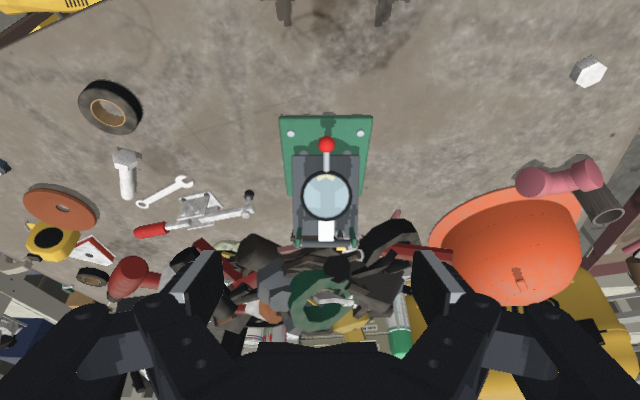

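```bash
python3 - <<'E'
from h import *
import pickle
c=pickle.load(open("c.pkl","rb"));im=cv2.imread("pics/c.png");f=im.astype(int)
m=((f[...,2]>150)&(f[...,1]<80)&(f[...,0]<80));m[:130]=0;m[160:]=0;m[:,:300]=0;m[:,350:]=0
k=np.argwhere(m).mean(0)[::-1];print("knob px",k,m.sum())
cs,cd=calibration("scene"),calibration("side")
print(tri([(c,k),(cs,(315.78,225.33)),(cd,(293.26,221.26))]), plane(c,k,.055))
for P in [(280.5,116.5),(372.5,116.5)]: print("foot",plane(c,P,.008))
n=im[20:120,540:640];cv2.imwrite("pics/n.png",cv2.resize(n,None,fx=5.5,fy=5.5,interpolation=3))
cv2.imwrite("pics/st.png",cv2.resize(im[105:260,260:400],None,fx=3.8,fy=3.8,interpolation=3))
E
```

```text
knob px [326.05202312 144.84393064] 173
(array([ 0.53452803, -0.04919267,  0.05178294]), [0.0018469364607748057, 0.0023455436144472564, 0.0021348818366891797]) [ 0.5333031 -0.0477208  0.055    ]
foot [ 0.52390742 -0.10334091  0.008     ]
foot [0.53088706 0.01142622 0.008     ]
```

View pics/st.png

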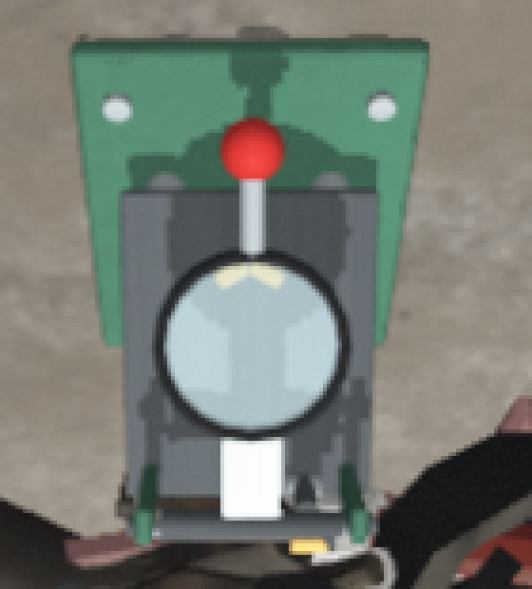

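View pics/n.png

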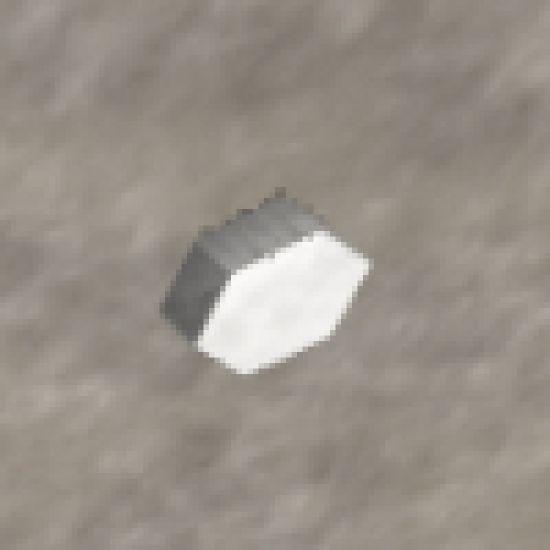

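```bash
python3 - <<'E'
from h import *
import pickle
c=pickle.load(open("c.pkl","rb"))
P=np.array([plane(c,(540+x/5.5,20+y/5.5),.016) for x,y in [(320,232),(372,265),(333,335),(246,373),(198,345),(234,270)]])
print(P.round(4),P.mean(0))
for i in range(6):
    d=P[(i+1)%6]-P[i];print(np.linalg.norm(d)*1000,np.degrees(np.arctan2(d[1],d[0]))%60)
R=goalR(-.06,np.radians(55));x=R.as_matrix()[:,0];k=np.array([.534,-.049,.0535])
delta(k-.06*x,R); print(k+.017*x,x)
E
```

```text
[[0.4651 0.2518 0.016 ]
 [0.4725 0.267  0.016 ]
 [0.4881 0.2681 0.016 ]
 [0.4966 0.2541 0.016 ]
 [0.4896 0.2399 0.016 ]
 [0.4729 0.2384 0.016 ]] [0.48079709 0.25323105 0.016     ]
16.92448891228711 4.34530711330315
15.651829267897249 4.098596642729197
16.35366507337737 1.2211626308837111
15.79761855130775 3.9931966963826824
16.79161732082295 5.342349646990584
15.465635301821742 0.1609884556763319
d cm [  7.33   0.33 -16.03] rv [-0.002  -0.0064 -0.0045] rows 4.3
per row [ 1.47  0.07 -3.21] [-0.0004 -0.0013 -0.0009] x 5
[ 0.54373325 -0.0495847   0.03957442] [ 0.57254431 -0.03439394 -0.81915204]
```

Request:
{"api": "send_rows", "payload": {"plan": "1.47 0.07 -3.2 0 -0.001 -0.001;1.47 0.07 -3.2 0 -0.001 -0.001;1.47 0.07 -3.2 0 -0.001 -0.001;1.47 0.07 -3.2 0 -0.001 -0.001;1.47 0.07 -3.2 0 -0.001 -0.001"}}

```text
t: 2.12
eef_pos: [0.5012, -0.041, 0.1028]
eef_rot: [0.635, -0.619, 0.341, 0.311]
force: [0.8, 0.2, -0.4]
opening: 0.0852
```

Request:
{"api": "send_rows", "payload": {"plan": "0 0 0 0 0 0;0 0 0 0 0 0"}}

```text
t: 2.28
eef_pos: [0.4988, -0.0409, 0.0996]
eef_rot: [0.635, -0.617, 0.344, 0.314]
force: [0.6, 0.3, 0.8]
opening: 0.0855
```

```bash
python3 - <<'E'
from h import *
c=calibration("wrist");s=sense();im=camera("wrist");cv2.imwrite("pics/d.png",im)
print(s["t"],s["eef_pos"],s["joint_pos"].round(2));R=goalR(-.06,np.radians(55));delta([.5437,-.0496,.0396],R)
f=im.astype(int);m=((f[...,2]>150)&(f[...,1]<80)&(f[...,0]<80)).astype(np.uint8)
n,l,st,ct=cv2.connectedComponentsWithStats(m);i=1+np.argmax(st[1:,4]);print(st[i],ct[i]);o,v=ray(c,ct[i])
w=2*np.sqrt(st[i,4]/np.pi);dist=.020*c["mtx"][0,0]/w;print(dist,o+v*dist, plane(c,ct[i],.0535))
E
```

```text
2.2833 [ 0.49875435 -0.04089656  0.09955606] [-0.32 -0.54  2.41  0.24  0.7  -1.98]
d cm [ 4.33 -0.74 -6.38] rv [-0.0017 -0.0014 -0.0099] rows 1.89
per row [ 2.16 -0.37 -3.19] [-0.0008 -0.0007 -0.005 ] x 2
[ 547  275   93   46 2700] [597.31518519 296.69518519]
0.10843267621191681 [0.4406759  0.0340671  0.14741298] [0.68349722 0.24308654 0.0535    ]
```

View pics/d.png

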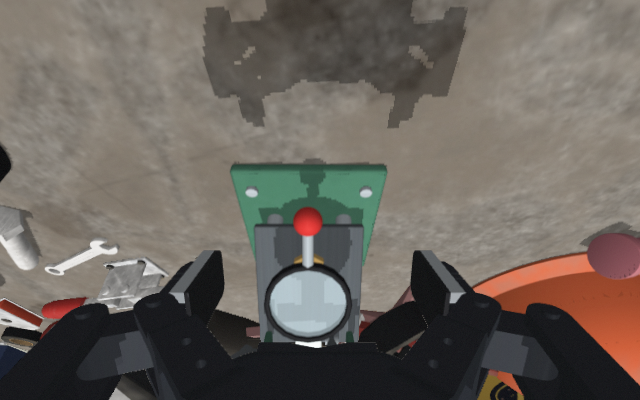

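```bash
python3 - <<'E'
from h import *
c=calibration("wrist");im=cv2.imread("pics/d.png")
f=im.astype(int);m=((f[...,2]>150)&(f[...,1]<80)&(f[...,0]<80));m[:,:285]=0;m[:,335:]=0;m[250:]=0
k=np.argwhere(m).mean(0)[::-1];w=2*np.sqrt(m.sum()/np.pi);o,v=ray(c,k);d=.02*318/w*1.0
print(k,w,d,o+v*d,plane(c,k,.0535))
s=sense();R=goalR(-.06,np.radians(55));x=R.as_matrix()[:,0]
for z in [.0535]:
    p=plane(c,k,z);delta(p-.02*x,R);delta(p+.017*x,R)
E
```

```text
[307.29646018 224.56858407] 23.98967015655475 0.2651141078011964 [ 0.57957279 -0.05325133  0.02907458] [ 0.5447016  -0.05026607  0.0535    ]
d cm [ 3.28 -0.74 -3.35] rv [-0.0017 -0.0014 -0.0099] rows 1.16
per row [ 1.64 -0.37 -1.67] [-0.0008 -0.0007 -0.005 ] x 2
d cm [ 5.4  -0.87 -6.38] rv [-0.0017 -0.0014 -0.0099] rows 2.05
per row [ 1.8  -0.29 -2.13] [-0.0006 -0.0005 -0.0033] x 3
```

```bash
python3 - <<'E'
from h import *
import pickle
c=calibration("wrist");c0=pickle.load(open("c.pkl","rb"))
print(sense()["eef_pos"],sense()["t"])
im=cv2.imread("pics/d.png");h=cv2.cvtColor(im,cv2.COLOR_BGR2HSV)
m=(((h[...,0]<8)|(h[...,0]>172))&(h[...,1]>150)&(h[...,2]>90)).astype(np.uint8);m[:200]=0;m[245:]=0;m[:,:285]=0;m[:,335:]=0
n,l,st,ct=cv2.connectedComponentsWithStats(m);i=1+np.argmax(st[1:,4]);print(st[i],ct[i]);k=ct[i]
cs,cd=calibration("scene"),calibration("side")
print(plane(c,k,.0535),plane(c0,(326,145),.0535))
print(tri([(c,k),(c0,(326,145))]),tri([(c,k),(cs,(315.78,225.33)),(cd,(293.26,221.26))]))
for P in [(231,166),(386,166)]: print("foot",plane(c,P,.008))
E
```

```text
[ 0.50041092 -0.04215601  0.10337055] 2.3333
[293 207  29  29 647] [307.39721793 221.32766615]
[ 0.54082941 -0.04991382  0.0535    ] [ 0.53481849 -0.04781118  0.0535    ]
(array([ 0.52468635, -0.04808823,  0.06518176]), [0.0004514551114996787, 0.00045145511149958384]) (array([ 0.53429826, -0.05119821,  0.05443159]), [0.0034799388995423648, 0.0028809282773060306, 0.0017898428556314806])
foot [ 0.5294203  -0.10817451  0.008     ]
foot [0.53541135 0.00955956 0.008     ]
```

Request:
{"api": "send_rows", "payload": {"plan": "0 0 0 0 0 0;0 0 0 0 0 0;0 0 0 0 0 0"}}

```text
t: 2.58
eef_pos: [0.5018, -0.0452, 0.1073]
eef_rot: [0.637, -0.619, 0.342, 0.307]
force: [-0.1, -0.1, -0.2]
opening: 0.0855
```

```bash
cat >> h.py <<'E'
def knobpx(im,roi=None):
    h=cv2.cvtColor(im,cv2.COLOR_BGR2HSV)
    m=(((h[...,0]<8)|(h[...,0]>172))&(h[...,1]>150)&(h[...,2]>90)).astype(np.uint8)
    if roi:
        z=np.zeros_like(m);a,b,cc,d=roi;z[cc:d,a:b]=m[cc:d,a:b];m=z
    n,l,st,ct=cv2.connectedComponentsWithStats(m);i=1+np.argmax(st[1:,4]);return ct[i],st[i]
E
python3 - <<'E'
from h import *
for j in range(3):
    c=calibration("wrist");s=sense();im=camera("wrist")
    k,st=knobpx(im,(270,350,190,250));print(s["t"],s["eef_pos"],st,k,plane(c,k,.0535))
cv2.imwrite("pics/e.png",im)
cs,cd=calibration("scene"),calibration("side")
print(tri([(c,k),(cs,(315.78,225.33)),(cd,(293.26,221.26))]))
E
```

```text
2.5833 [ 0.50176584 -0.04517445  0.10733206] [300 194  29  28 637] [314.31397174 207.43014129] [ 0.5326058  -0.04791117  0.0535    ]
2.6333 [ 0.50147411 -0.04533291  0.10674477] [301 195  28  28 639] [314.56651017 208.41940532] [ 0.53262073 -0.0479159   0.0535    ]
2.6833 [ 0.50119472 -0.04540286  0.10611955] [301 196  28  28 634] [314.68454259 209.41955836] [ 0.53255722 -0.0479261   0.0535    ]
(array([ 0.53420129, -0.04933699,  0.05163135]), [0.001373614619435732, 0.0023617249130080072, 0.0018759939458852233])
```

```bash
python3 - <<'E'
from h import *
s=sense();print(s["t"],s["eef_pos"],s["qvel"].round(3));R=goalR(-.06,np.radians(55));delta([.5427,-.049,.039],R)
E
```

```text
2.7333 [ 0.50096846 -0.04544207  0.10553667] [-0.005  0.016  0.006  0.003 -0.001 -0.001]
d cm [ 4.17 -0.36 -6.65] rv [ 0.0002  0.0033 -0.0042] rows 1.92
per row [ 2.09 -0.18 -3.33] [ 0.0001  0.0016 -0.0021] x 2
```

Request:
{"api": "send_rows", "payload": {"plan": "1.05 -0.08 -1.6 0 0.001 -0.001;1.05 -0.08 -1.6 0 0.001 -0.001;1.05 -0.08 -1.6 0 0.001 -0.001;1.05 -0.08 -1.6 0 0.001 -0.001;0 0 0 0 0 0"}}

```text
t: 3.15
eef_pos: [0.5413, -0.0482, 0.0363]
eef_rot: [0.636, -0.615, 0.348, 0.311]
force: [-0.0, 0.2, -0.5]
opening: 0.085
```

Request:
{"api": "send_rows", "payload": {"plan": "0 0 0 0 0 0;0 0 0 0 0 0;0 0 0 0 0 0;0 0 0 0 0 0"}}

```text
t: 3.48
eef_pos: [0.5429, -0.0486, 0.0413]
eef_rot: [0.636, -0.617, 0.345, 0.308]
force: [0.6, 0.3, -0.3]
opening: 0.0854
```

```bash
python3 - <<'E'
from h import *
c=calibration("wrist");s=sense();im=camera("wrist");cv2.imwrite("pics/f.png",im)
print(s["t"],s["eef_pos"],s["force"]);R=goalR(-.06,np.radians(55));delta([.5427,-.049,.039],R)
k,st=knobpx(im,(250,390,100,330));print(k,st)
E
```

```text
3.4833 [ 0.54292492 -0.04858293  0.04133127] [ 0.56373162  0.30090466 -0.30672037]
d cm [-0.01 -0.05 -0.21] rv [-0.0002 -0.0016 -0.0004] rows 0.05
per row [-0.01 -0.05 -0.21] [-0.0002 -0.0016 -0.0004] x 1
[315.32097948 267.66446062] [ 294  246   44   44 1511]
```

View pics/f.png

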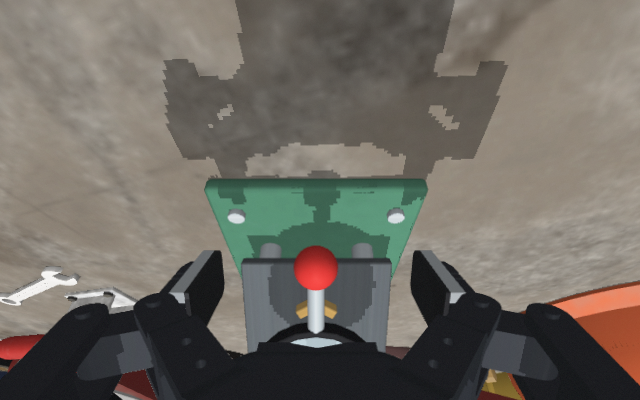

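Request:
{"api": "send_rows", "payload": {"plan": "0 0 0 0 0 0;0 0 0 0 0 0;0 0 0 0 0 0;0 0 0 0 0 0;0 0 0 0 0 0", "jaw": 0, "newtons": 25}}

```text
t: 3.95
eef_pos: [0.5424, -0.0483, 0.0396]
eef_rot: [0.636, -0.616, 0.346, 0.309]
force: [-0.4, 0.4, 0.0]
opening: 0.0257
```

Request:
{"api": "send_rows", "payload": {"plan": "0 0 0 0 0 0;0 0 0 0 0 0;0 0 0 0 0 0;0 0 0 0 0 0"}}

```text
t: 4.28
eef_pos: [0.5423, -0.049, 0.0396]
eef_rot: [0.636, -0.617, 0.346, 0.309]
force: [-3.4, -3.6, 2.4]
opening: 0.0179
```

```bash
python3 - <<'E'
from h import *
s=sense();im=camera("wrist");cv2.imwrite("pics/g.png",im);print(s["t"],s["eef_pos"],s["force"],s["opening"])
E
```

```text
4.2833 [ 0.54231899 -0.04900201  0.03964731] [-3.38667844 -3.64199855  2.42246922] 0.017933864695481635
```

View pics/g.png

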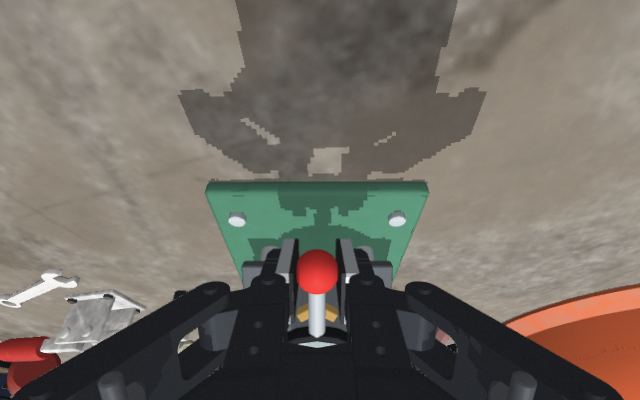

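```bash
python3 - <<'E'
import numpy as np
a=np.radians(35);t=np.linspace(0,1.8,16)
du=12.5*(np.cos(a)-np.cos(a-t));dz=12.5*(np.sin(a)-np.sin(a-t))
for i in range(15):
    x=du[i+1]-du[i];print(i,(x*np.cos(.06)).round(2),(-x*np.sin(.06)).round(2),(dz[i+1]-dz[i]).round(2))
E
```

```text
0 -0.78 0.05 1.28
1 -0.62 0.04 1.36
2 -0.46 0.03 1.43
3 -0.28 0.02 1.47
4 -0.11 0.01 1.5
5 0.07 -0.0 1.5
6 0.25 -0.02 1.48
7 0.43 -0.03 1.44
8 0.6 -0.04 1.38
9 0.76 -0.05 1.29
10 0.9 -0.05 1.19
11 1.04 -0.06 1.08
12 1.16 -0.07 0.94
13 1.27 -0.08 0.8
14 1.35 -0.08 0.64
```

Request:
{"api": "send_rows", "payload": {"plan": "-0.78 0.05 1.28 0 0 0;-0.62 0.04 1.36 0 0 0;-0.46 0.03 1.43 0 0 0;-0.28 0.02 1.47 0 0 0;-0.11 0.01 1.5 0 0 0"}}

```text
t: 4.75
eef_pos: [0.5191, -0.0477, 0.1099]
eef_rot: [0.636, -0.617, 0.347, 0.309]
force: [3.8, -5.6, -2.9]
opening: 0.0177
```

Request:
{"api": "send_rows", "payload": {"plan": "0.07 0 1.5 0 0 0;0.25 -0.02 1.48 0 0 0;0.43 -0.03 1.44 0 0 0;0.6 -0.04 1.38 0 0 0;0.76 -0.05 1.29 0 0 0"}}

```text
t: 5.17
eef_pos: [0.5405, -0.0491, 0.1811]
eef_rot: [0.635, -0.617, 0.347, 0.309]
force: [0.2, -3.4, -1.0]
opening: 0.0176
```

Request:
{"api": "send_rows", "payload": {"plan": "0.9 -0.05 1.19 0 0 0;1.04 -0.06 1.08 0 0 0;1.16 -0.07 0.94 0 0 0;1.27 -0.08 0.8 0 0 0;1.35 -0.08 0.64 0 0 0"}}

```text
t: 5.58
eef_pos: [0.5995, -0.0525, 0.2295]
eef_rot: [0.636, -0.617, 0.346, 0.308]
force: [-0.4, -3.3, 0.8]
opening: 0.018
```

Request:
{"api": "send_rows", "payload": {"plan": "0 0 0 0 0 0;0 0 0 0 0 0;0 0 0 0 0 0;0 0 0 0 0 0"}}

```text
t: 5.92
eef_pos: [0.5991, -0.0524, 0.2297]
eef_rot: [0.636, -0.618, 0.345, 0.307]
force: [-1.1, -3.3, 5.9]
opening: 0.0177
```

```bash
python3 - <<'E'
from h import *
s=sense();im=camera("side");print(s["t"],s["eef_pos"],s["force"],s["opening"],s["joint_pos"].round(2))
cv2.imwrite("pics/i.png",np.hstack([cv2.resize(im[100:260,220:420],None,fx=2,fy=2),cv2.resize(camera("wrist")[:, 100:500],(400,320))]))
E
```

```text
5.9167 [ 0.59906817 -0.05243941  0.22966362] [-1.10309623 -3.28884159  5.85932016] 0.01768512201377776 [-0.27 -0.38  2.08  0.16  0.84 -1.85]
```

View pics/i.png

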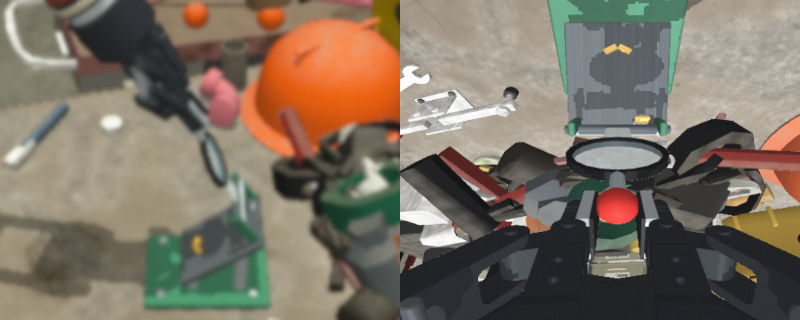

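Loupe is up, knob still held at the right of the picture between the pads, the V stop now free to see. Release and measure the stage in the wrist view.

Request:
{"api": "send_rows", "payload": {"plan": "0 0 0 0 0 0;0 0 0 0 0 0;0 0 0 0 0 0;0 0 0 0 0 0;0 0 0 0 0 0", "jaw": 1}}

```text
t: 6.43
eef_pos: [0.5977, -0.0513, 0.2265]
eef_rot: [0.636, -0.616, 0.346, 0.31]
force: [0.2, -0.0, -0.6]
opening: 0.0771
```

Request:
{"api": "send_rows", "payload": {"plan": "0 0 0 0 0 0;0 0 0 0 0 0;0 0 0 0 0 0"}}

```text
t: 6.68
eef_pos: [0.5981, -0.0515, 0.2273]
eef_rot: [0.636, -0.616, 0.346, 0.309]
force: [0.2, 0.2, 0.4]
opening: 0.0852
```

```bash
python3 - <<'E'
from h import *
import pickle
c=calibration("wrist");s=sense();im=camera("wrist");print(s["t"],s["eef_pos"],s["force"],s["opening"])
cv2.imwrite("pics/j.png",im);pickle.dump(c,open("j.pkl","wb"))
k,st=knobpx(im,(250,390,200,330));print(k,st)
cv2.imwrite("pics/j2.png",cv2.resize(im[0:200,230:430],None,fx=3,fy=3,interpolation=3))
E
```

```text
6.6833 [ 0.59812853 -0.0515197   0.22728013] [0.2056141  0.18547225 0.42189761] 0.08516662572155115
[314.89738431 278.70288397] [ 294  257   43   44 1491]
```

View pics/j.png

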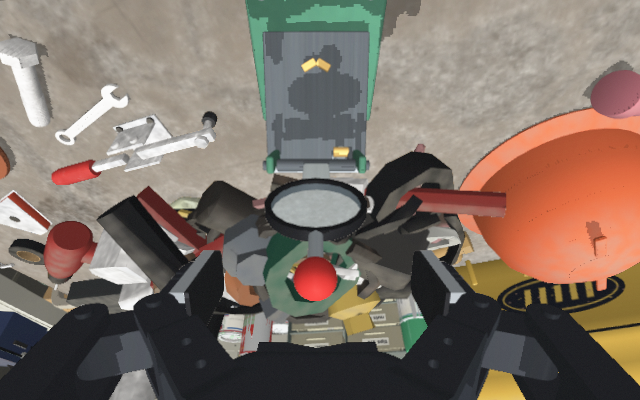

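View pics/j2.png

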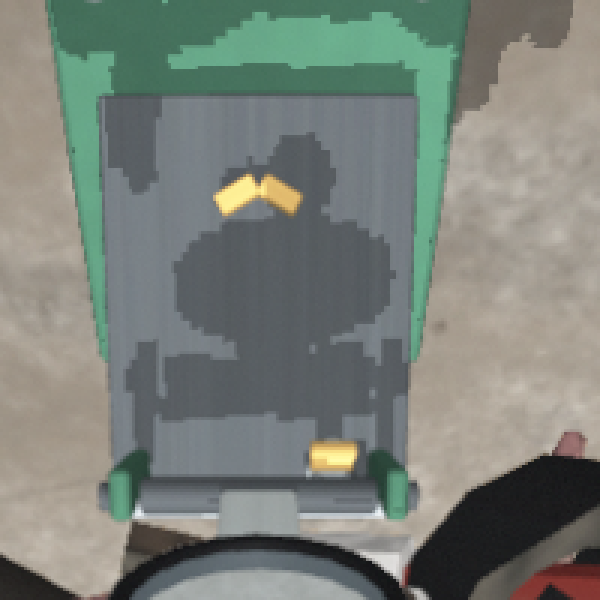

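```bash
cat >> h.py <<'E'
YAW=-.06;A=np.radians(35)
def stageR():
    u=np.array([np.cos(YAW),np.sin(YAW),0]);y=np.array([-np.sin(YAW),np.cos(YAW),0]);e=np.array([0,0,1.])
    x=u*np.cos(A)+e*np.sin(A);return np.c_[x,y,np.cross(x,y)]
def onstage(c,uv,O,h=0):
    S=stageR();o,v=ray(c,uv);n=S[:,2];t=(h-(o-O)@n)/(v@n);return S.T@(o+v*t-O)
E
python3 - <<'E'
from h import *
import pickle
c=pickle.load(open("j.pkl","rb"));O=np.array([.607,-.053,.0565])
for n,p,h in [("lowL",(100,97),0),("lowR",(416,97),0),("Vtop tip",(260,193),.008),("Vtop outer",(258,177),.008),("Lend",(215,200),.008),("Rend",(301,200),.008),("earL low top",(110,472),.046),("earL",(137,455),.046),("earR",(377,455),.046)]:
    print(n,(onstage(c,(230+p[0]/3,p[1]/3),O,h)*1000).round(1))
k=(314.9,278.7)
S=stageR();H=O+S@[.062,0,.040]
Kexp=O+S@[.062-.125*np.cos(1.83),0,.04+.125*np.sin(1.83)];print("knob open exp",Kexp,proj(c,Kexp),k)
for t in (1.6,1.7,1.8): print(t,proj(c,O+S@[.062-.125*np.cos(t),0,.04+.125*np.sin(t)]))
E
```

```text
lowL [-41.9 -42.7   0. ]
lowR [-41.9  44.6   0. ]
Vtop tip [-15.6   1.5   8. ]
Vtop outer [-19.7   1.    8. ]
Lend [-13.8 -10.8   8. ]
Rend [-13.8  12.8   8. ]
earL low top [ 55.9 -36.5  46. ]
earL [ 51.6 -29.5  46. ]
earR [51.6 31.1 46. ]
knob open exp [ 0.59181447 -0.05208777  0.24217803] [313.17750269 278.40320463] (314.9, 278.7)
1.6 [312.90426074 221.24452299]
1.7 [313.00786264 248.37993017]
1.8 [313.13561488 272.04608407]
```

Request:
{"api": "send_rows", "payload": {"plan": "-1.5 0.1 2.2 0 0 0;-1.5 0.1 2.2 0 0 0;-1.5 0.1 2.2 0 0 0;-2 1.5 0 0 0 0;-2 2 0 0 0 0"}}

```text
t: 7.15
eef_pos: [0.5132, -0.0145, 0.2962]
eef_rot: [0.637, -0.617, 0.346, 0.307]
force: [-0.6, 1.0, -0.2]
opening: 0.0855
```

```bash
python3 - <<'E'
from h import *
s=sense();print(s["t"],s["joint_pos"].round(2));delta([.481,.253,.14],goalR(.056,np.pi/2))
E
```

```text
7.15 [-0.22 -0.69  2.17  0.11  1.06 -1.76]
d cm [ -3.22  26.75 -15.62] rv [0.0019 0.6108 0.1145] rows 7.6
per row [-0.4   3.34 -1.95] [0.0002 0.0764 0.0143] x 8
```

Request:
{"api": "send_rows", "payload": {"plan": "-0.4 3.4 -1.9 0 0.0764 0.0143;-0.4 3.4 -1.9 0 0.0764 0.0143;-0.4 3.4 -1.9 0 0.0764 0.0143;-0.4 3.4 -1.9 0 0.0764 0.0143"}}

```text
t: 7.48
eef_pos: [0.4969, 0.1241, 0.2181]
eef_rot: [-0.567, 0.572, -0.421, -0.417]
force: [1.4, 0.3, -0.5]
opening: 0.0856
```

Request:
{"api": "send_rows", "payload": {"plan": "-0.4 3.3 -1.9 0 0.0764 0.0143;-0.4 3.3 -1.9 0 0.0764 0.0143;-0.4 3.3 -1.9 0 0.0764 0.0143;-0.4 3.3 -1.9 0 0.0764 0.0143"}}

```text
t: 7.82
eef_pos: [0.481, 0.2565, 0.141]
eef_rot: [0.483, -0.513, 0.486, 0.516]
force: [1.0, -1.1, 1.5]
opening: 0.0855
```

Request:
{"api": "send_rows", "payload": {"plan": "0 0 0 0 0 0;0 0 0 0 0 0;0 0 0 0 0 0;0 0 0 0 0 0;0 0 0 0 0 0"}}

```text
t: 8.23
eef_pos: [0.4819, 0.2538, 0.1434]
eef_rot: [0.486, -0.514, 0.485, 0.514]
force: [0.7, -0.4, 0.5]
opening: 0.0853
```

```bash
python3 - <<'E'
from h import *
import pickle
c=calibration("wrist");s=sense();im=camera("wrist");print(s["t"],s["eef_pos"],s["qvel"].round(3))
cv2.imwrite("pics/k.png",im);pickle.dump(c,open("k.pkl","wb"));delta([.481,.253,.14],goalR(.056,np.pi/2))
g=(im.min(2)>190).astype(np.uint8);n,l,st,ct=cv2.connectedComponentsWithStats(g)
cn=calibration("wrist");e=proj(c,np.array([.481,.253,.016]));print(e)
for i in range(1,n):
    if st[i,4]>200: print(st[i],ct[i])
E
```

```text
8.2333 [0.48191429 0.25376402 0.14340049] [-0.002 -0.003  0.002  0.001  0.002 -0.   ]
d cm [-0.08 -0.08 -0.33] rv [-0.0012 -0.0006 -0.001 ] rows 0.09
per row [-0.08 -0.08 -0.33] [-0.0012 -0.0006 -0.001 ] x 1
[315.24987679 190.58245527]
[212   0  30  26 439] [226.22779043  11.71981777]
[596  20  44  48 510] [615.50196078  42.18823529]
[582  69  19  40 270] [590.91111111  88.80740741]
```

View pics/k.png

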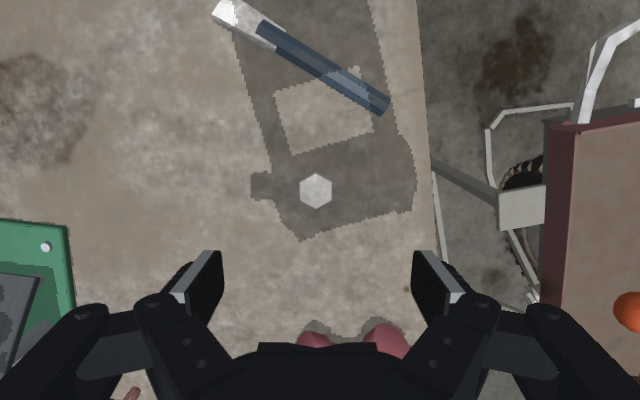

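```bash
python3 - <<'E'
from h import *
import pickle
c=pickle.load(open("k.pkl","rb"));im=cv2.imread("pics/k.png");g=cv2.cvtColor(im,cv2.COLOR_BGR2GRAY)
r=g[165:218,290:342];t,m=cv2.threshold(r,0,255,cv2.THRESH_OTSU)
cc=max(cv2.findContours(m,0,1)[0],key=cv2.contourArea);print(t,cv2.contourArea(cc))
h=cv2.approxPolyDP(cc,3,True)[:,0]+[290,165];print(len(h))
P=np.array([plane(c,p.astype(float),.016) for p in h]);
for i in range(len(P)):
    d=P[i]-P[i-1];print((np.linalg.norm(d)*1000).round(1),(np.degrees(np.arctan2(d[1],d[0]))%60).round(1))
M=cv2.moments(cc);p=(M['m10']/M['m00']+290,M['m01']/M['m00']+165);print(p,plane(c,p,.016))
cv2.imwrite("pics/k2.png",cv2.resize(im[165:218,290:342],None,fx=8,fy=8,interpolation=0))
E
```

```text
134.0 810.0
6
15.2 1.9
16.0 3.0
15.3 2.5
13.6 0.5
17.5 58.2
15.3 4.0
(315.4820987654321, 190.52489711934157) [0.48093658 0.25319985 0.016     ]
```

View pics/k2.png

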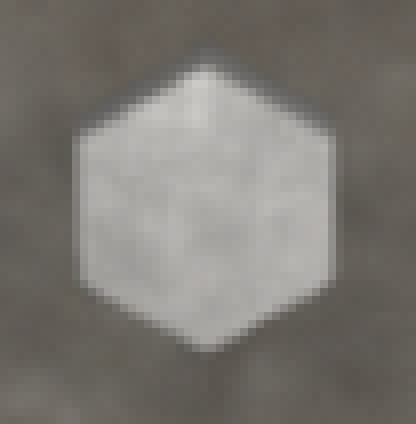

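Request:
{"api": "send_rows", "payload": {"plan": "0 0 -3 0 0 0;-0.05 -0.03 -3 0 0 0;0 0 -3 0 0 0;-0.05 -0.03 -2 0 0 0;0 0 -1 0 0 0"}}

```text
t: 8.7
eef_pos: [0.4784, 0.2524, 0.0192]
eef_rot: [0.484, -0.513, 0.487, 0.516]
force: [-0.1, -1.2, -0.1]
opening: 0.0852
```

Request:
{"api": "send_rows", "payload": {"plan": "0 0 0 0 0 0;0 0 0 0 0 0;0 0 0 0 0 0;0 0 0 0 0 0;0 0 0 0 0 0"}}

```text
t: 9.12
eef_pos: [0.4815, 0.2543, 0.0233]
eef_rot: [0.485, -0.514, 0.485, 0.515]
force: [1.1, 0.3, -0.7]
opening: 0.0854
```

```bash
python3 - <<'E'
from h import *
s=sense();im=camera("wrist");print(s["t"],s["eef_pos"],s["qvel"].round(3));delta([.481,.253,.003],goalR(.056,np.pi/2));print(sense()["eef_pos"])
cv2.imwrite("pics/l.png",im)
E
```

```text
9.1167 [0.48152432 0.25428756 0.02328354] [ 0.001  0.007  0.009  0.001  0.    -0.   ]
d cm [-0.02 -0.12 -1.99] rv [-0.001  -0.0016 -0.0023] rows 0.49
per row [-0.02 -0.12 -1.99] [-0.001  -0.0016 -0.0023] x 1
[0.48121572 0.25421131 0.02292326]
```

View pics/l.png

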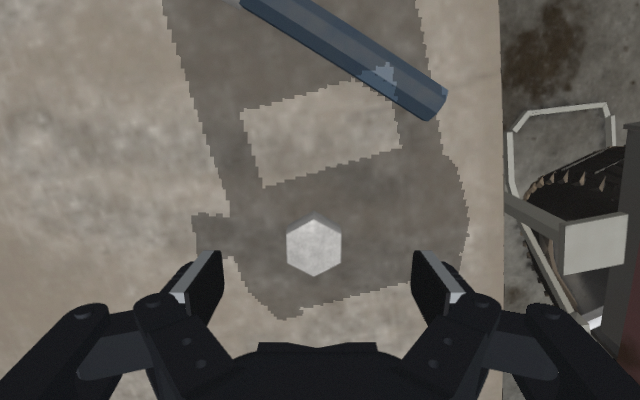

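Request:
{"api": "send_rows", "payload": {"plan": "0 -0.05 -1 0 0 0;0 -0.05 -0.5 0 0 0;0 0 -0.4 0 0 0;0 0 0 0 0 0;0 0 0 0 0 0"}}

```text
t: 9.58
eef_pos: [0.4796, 0.2526, 0.0016]
eef_rot: [0.484, -0.513, 0.487, 0.516]
force: [-0.4, 0.4, 0.2]
opening: 0.0853
```

Request:
{"api": "send_rows", "payload": {"plan": "0 0 0 0 0 0;0 0 0 0 0 0;0 0 0 0 0 0"}}

```text
t: 9.83
eef_pos: [0.4804, 0.2529, 0.0027]
eef_rot: [0.484, -0.513, 0.486, 0.515]
force: [-0.0, 0.4, 0.4]
opening: 0.0854
```

Request:
{"api": "send_rows", "payload": {"plan": "0 0 0 0 0 0;0 0 0 0 0 0;0 0 0 0 0 0;0 0 0 0 0 0;0 0 0 0 0 0", "jaw": 0, "newtons": 40}}

```text
t: 10.25
eef_pos: [0.4804, 0.2529, 0.0027]
eef_rot: [0.484, -0.513, 0.486, 0.515]
force: [2.9, 0.5, 0.7]
opening: 0.0274
```

Request:
{"api": "send_rows", "payload": {"plan": "0 0 0 0 0 0;0 0 0 0 0 0;0 0 0 0 0 0"}}

```text
t: 10.5
eef_pos: [0.4804, 0.2529, 0.0027]
eef_rot: [0.484, -0.513, 0.486, 0.515]
force: [0.0, 0.9, 2.7]
opening: 0.0274
```

```bash
python3 - <<'E'
from h import *
s=sense();im=camera("wrist");print(s["t"],s["eef_pos"],s["opening"],s["force"])
cv2.imwrite("pics/m.png",im)
E
```

```text
10.5 [0.48043002 0.25292548 0.00265588] 0.027378961045601034 [1.23986283e-04 8.78320656e-01 2.72908582e+00]
```

View pics/m.png

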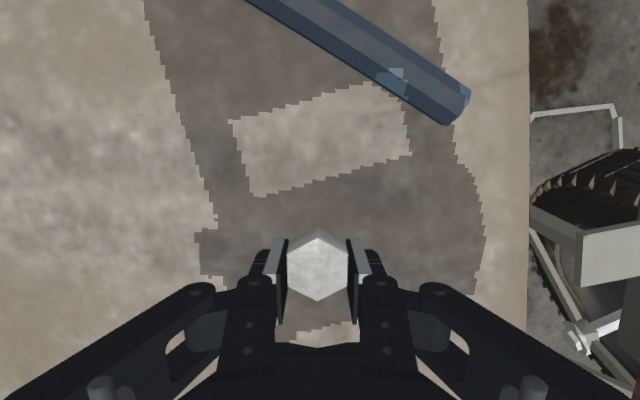

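Request:
{"api": "send_rows", "payload": {"plan": "0 0 1 0 0 0;0 0 3 0 0 0;0 0 4 0 0 0;0 0 4 0 0 0;0 0 2 0 0 0"}}

```text
t: 10.97
eef_pos: [0.4821, 0.2536, 0.1483]
eef_rot: [-0.486, 0.514, -0.484, -0.514]
force: [0.4, 0.1, -0.3]
opening: 0.0275
```

```bash
cat >> h.py <<'E'
O=np.array([.6085,-.052,.0565])
E
python3 - <<'E'
from h import *
s=sense();print(s["t"],s["eef_pos"],s["opening"],s["force"]);S=stageR()
delta(O+S@[-.02,0,.14],goalR(-.06,np.radians(55)))
E
```

```text
10.9667 [0.48211813 0.25358116 0.14834388] 0.027537864765613543 [ 0.40023273  0.09079046 -0.27331729]
d cm [  2.99 -29.98   1.14] rv [-0.0028 -0.6085 -0.1154] rows 7.35
per row [ 0.37 -3.75  0.14] [-0.0003 -0.0761 -0.0144] x 8
```

Request:
{"api": "send_rows", "payload": {"plan": "0.3 -3.75 0.3 0 -0.0761 -0.0144;0.3 -3.75 0.3 0 -0.0761 -0.0144;0.3 -3.75 0.3 0 -0.0761 -0.0144;0.3 -3.75 0.3 0 -0.0761 -0.0144"}}

```text
t: 11.3
eef_pos: [0.492, 0.1017, 0.1553]
eef_rot: [-0.567, 0.573, -0.42, -0.416]
force: [-0.5, -1.1, 0.5]
opening: 0.0273
```

Request:
{"api": "send_rows", "payload": {"plan": "0.4 -3.75 0.2 0 -0.0761 -0.0144;0.4 -3.75 0.2 0 -0.0761 -0.0144;0.4 -3.75 0.2 0 -0.0761 -0.0144;0.4 -3.75 0.2 0 -0.0761 -0.0144"}}

```text
t: 11.63
eef_pos: [0.5078, -0.0486, 0.1634]
eef_rot: [0.636, -0.617, 0.346, 0.308]
force: [0.3, 0.3, -1.3]
opening: 0.0274
```

Request:
{"api": "send_rows", "payload": {"plan": "0 0 0 0 0 0;0 0 0 0 0 0;0 0 0 0 0 0;0 0 0 0 0 0;0 0 0 0 0 0"}}

```text
t: 12.05
eef_pos: [0.5085, -0.0455, 0.1627]
eef_rot: [0.636, -0.616, 0.346, 0.311]
force: [-0.2, -0.0, -0.1]
opening: 0.0275
```

```bash
python3 - <<'E'
from h import *
import pickle
c=calibration("wrist");s=sense();im=camera("wrist");cv2.imwrite("pics/n1.png",im);pickle.dump(c,open("n1.pkl","wb"))
print(s["t"],s["eef_pos"],s["opening"],s["joint_pos"].round(2));S=stageR()
delta(O+S@[.004,0,.03],goalR(-.06,np.radians(55)))
E
```

```text
12.05 [ 0.50851418 -0.04552834  0.16268326] 0.027511207479939223 [-0.32 -0.6   2.34  0.2   0.82 -1.92]
d cm [ 8.61 -0.56 -7.93] rv [-0.0014 -0.0067 -0.0031] rows 2.86
per row [ 2.87 -0.19 -2.64] [-0.0005 -0.0022 -0.001 ] x 3
```

View pics/n1.png

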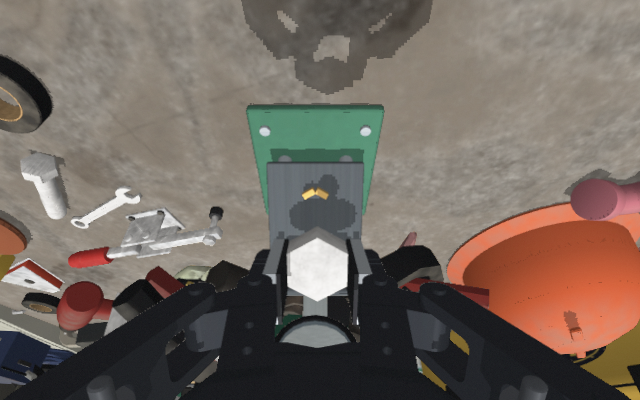

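```bash
python3 - <<'E'
from h import *
im=cv2.imread("pics/n1.png");cv2.imwrite("pics/n2.png",cv2.resize(im[140:250,250:385],None,fx=5.5,fy=5.5,interpolation=0))
E
```

```text
(no output)
```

View pics/n2.png

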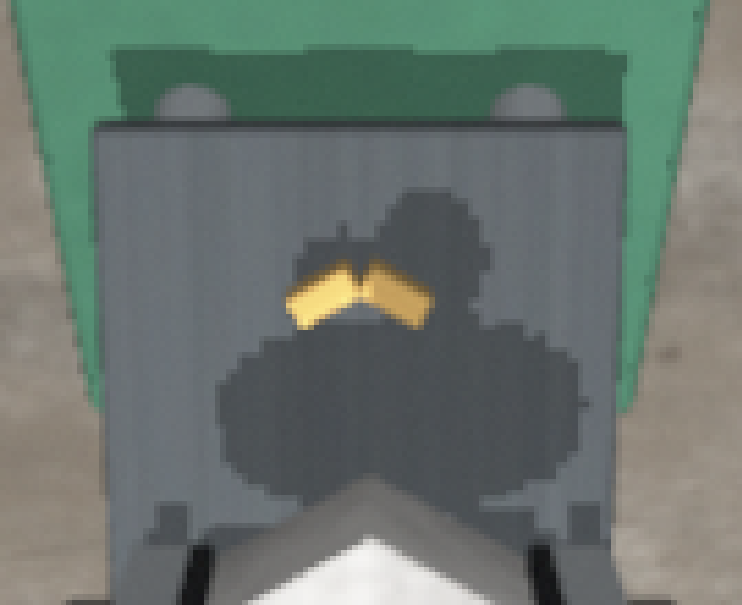

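```bash
python3 - <<'E'
from h import *
import pickle
c=pickle.load(open("n1.pkl","rb"))
Z=lambda p:(250+p[0]/5.5-.4,140+p[1]/5.5-.4)
for n,p,h in [("lowL",(96,127),0),("lowR",(627,127),0),("Vtop in",(360,300),.008),("Vtop out",(360,276),.008),("Lend o",(287,302),.008),("Rend o",(434,300),.008),("Lend i",(305,328),.008),("Rend i",(423,326),.008)]:
    print(n,(onstage(c,Z(p),O,h)*1000).round(1))
# range-free: triangulate low corners between j and n1
cj=pickle.load(open("j.pkl","rb"));S=stageR()
J=lambda p:(230+p[0]/3-.3,p[1]/3-.3)
for a,b in [((96,127),(99,97)),((627,127),(417,97)),((360,300),(260,193)),((287,302),(215,203)),((434,300),(301,203))]:
    p,e=tri([(c,Z(a)),(cj,J(b))]);print(p,e,(S.T@(p-O)*1000).round(1))
print(proj(c,O+S@[-.045,-.045,0]),proj(c,O+S@[-.045,.045,0]))
E
```

```text
lowL [-45.  -43.8   0. ]
lowR [-45.2  44.    0. ]
Vtop in [-17.7  -0.1   8. ]
Vtop out [-21.7  -0.1   8. ]
Lend o [-17.3 -12.2   8. ]
Rend o [-17.7  12.1   8. ]
Lend i [-12.9  -9.2   8. ]
Rend i [-13.2  10.3   8. ]
[ 0.57191241 -0.09465973  0.02762146] [0.00031442616829009884, 0.00031442616829007597] [-44.4 -44.8  -4.2]
[ 0.5773081  -0.00555617  0.02727988] [0.00013637825037083985, 0.000136378250370841] [-44.5  44.5  -4.5]
[ 0.59052343 -0.05089688  0.05203615] [0.00016116017814262083, 0.00016116017814263585] [-17.3   0.    6.7]
[ 0.59463477 -0.06370199  0.04832012] [1.8729463908566414e-05, 1.8729463908574678e-05] [-15.5 -12.5   0.8]
[ 0.59655343 -0.03916231  0.04742633] [0.0002947093353852146, 0.000294709335385213] [-15.6  12.1  -0.2]
[265.75139495 162.72198221] [364.7394607  162.93842852]
```

```bash
python3 - <<'E'
from h import *
s=sense();S=stageR();delta(O+S@[.003,0,.02],goalR(-.06,np.radians(55)))
E
```

```text
d cm [ 9.1  -0.59 -8.8 ] rv [-0.0014 -0.0067 -0.0031] rows 3.09
per row [ 2.27 -0.15 -2.2 ] [-0.0004 -0.0017 -0.0008] x 4
```

Request:
{"api": "send_rows", "payload": {"plan": "2 -0.13 -1.9 0 -0.0015 -0.001;2 -0.13 -1.9 0 -0.0015 -0.001;1.6 -0.11 -1.6 0 -0.0015 -0.001;1.2 -0.08 -1.2 0 -0.001 0;0.9 -0.06 -0.8 0 -0.001 0"}}

```text
t: 12.52
eef_pos: [0.5856, -0.0504, 0.0862]
eef_rot: [0.637, -0.616, 0.346, 0.309]
force: [0.1, -0.2, -0.7]
opening: 0.0276
```

Request:
{"api": "send_rows", "payload": {"plan": "0.7 -0.04 -0.7 0 0 0;0.4 -0.03 -0.4 0 0 0;0.3 -0.01 -0.3 0 0 0;0 0 0 0 0 0;0 0 0 0 0 0"}}

```text
t: 12.93
eef_pos: [0.5993, -0.0525, 0.0746]
eef_rot: [0.637, -0.616, 0.346, 0.307]
force: [-0.2, 0.1, -0.7]
opening: 0.0277
```

Request:
{"api": "send_rows", "payload": {"plan": "0 0 0 0 0 0;0 0 0 0 0 0;0 0 0 0 0 0;0 0 0 0 0 0;0 0 0 0 0 0"}}

```text
t: 13.35
eef_pos: [0.5992, -0.0532, 0.0748]
eef_rot: [0.638, -0.616, 0.346, 0.307]
force: [0.3, 1.0, -0.6]
opening: 0.0273
```

```bash
python3 - <<'E'
from h import *
c=calibration("wrist");s=sense();im=camera("wrist");cv2.imwrite("pics/o.png",cv2.resize(im[130:330,200:440],None,fx=2.5,fy=2.5))
print(s["t"],s["eef_pos"],s["opening"],s["force"].round(2));S=stageR();print((S.T@(s["eef_pos"]-O)*1000).round(1))
delta(O+S@[.003,0,.01],goalR(-.06,np.radians(55)))
E
```

```text
13.35 [ 0.59918722 -0.05321272  0.07475098] 0.02728435807168141 [ 0.34  1.03 -0.61]
[ 2.9 -1.8 20.2]
d cm [ 0.61  0.14 -0.82] rv [-0.0012  0.0004  0.0033] rows 0.25
per row [ 0.61  0.14 -0.82] [-0.0012  0.0004  0.0033] x 1
```

View pics/o.png

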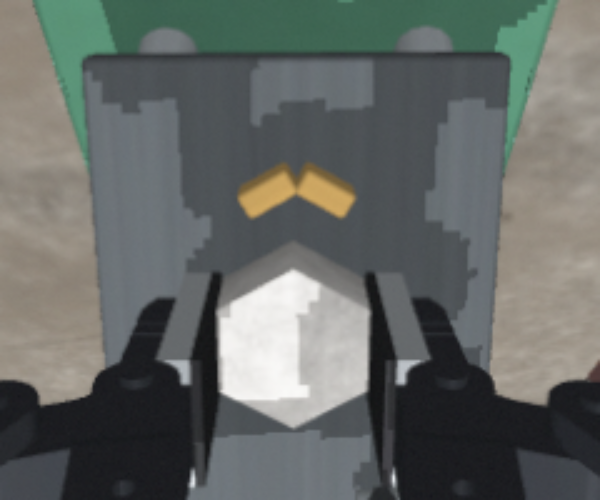

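Request:
{"api": "send_rows", "payload": {"plan": "0.2 0.07 -0.3 0 0 0;0.2 0.07 -0.3 0 0 0;0.2 0.02 -0.2 0 0 0;0 0 0 0 0 0;0 0 0 0 0 0"}}

```text
t: 13.82
eef_pos: [0.6051, -0.0514, 0.0659]
eef_rot: [0.638, -0.616, 0.346, 0.307]
force: [1.0, 0.1, -0.4]
opening: 0.0275
```

Request:
{"api": "send_rows", "payload": {"plan": "0.1 0 -0.15 0 0 0;0 0 0 0 0 0;0.1 0 -0.15 0 0 0;0 0 0 0 0 0;0 0 0 0 0 0"}}

```text
t: 14.23
eef_pos: [0.6072, -0.0515, 0.0633]
eef_rot: [0.638, -0.616, 0.346, 0.307]
force: [0.7, 0.8, -0.7]
opening: 0.0273
```

```bash
python3 - <<'E'
from h import *
s=sense()
print(s["t"],s["eef_pos"],s["opening"],s["force"].round(2));S=stageR();print((S.T@(s["eef_pos"]-O)*1000).round(1))
delta(O+S@[.003,0,.0037],goalR(-.06,np.radians(55)))
E
```

```text
14.2333 [ 0.60715921 -0.05148934  0.06334446] 0.027326452426021428 [ 0.68  0.76 -0.73]
[2.8 0.4 6.4]
d cm [ 0.17 -0.05 -0.21] rv [-0.0013  0.      0.0032] rows 0.07
per row [ 0.17 -0.05 -0.21] [-0.0013  0.      0.0032] x 1
```

Request:
{"api": "send_rows", "payload": {"plan": "0.1 0 -0.14 0 0 0;0 0 0 0 0 0;0.1 0 -0.14 0 0 0;0 0 0 0 0 0;0 0 0 0 0 0"}}

```text
t: 14.65
eef_pos: [0.6091, -0.0515, 0.0604]
eef_rot: [0.638, -0.616, 0.346, 0.307]
force: [0.2, 0.4, -0.4]
opening: 0.0271
```

Request:
{"api": "send_rows", "payload": {"plan": "0.06 0 -0.08 0 0 0;0 0 0 0 0 0;0.06 0 -0.08 0 0 0;0 0 0 0 0 0;0 0 0 0 0 0"}}

```text
t: 15.07
eef_pos: [0.6105, -0.0515, 0.0591]
eef_rot: [0.638, -0.616, 0.346, 0.307]
force: [-0.3, 0.0, -0.7]
opening: 0.0273
```

```bash
python3 - <<'E'
from h import *
s=sense();im=camera("wrist");cv2.imwrite("pics/p.png",cv2.resize(im[130:330,200:440],None,fx=2.5,fy=2.5))
print(s["t"],s["eef_pos"],s["opening"],s["force"].round(2));S=stageR();print((S.T@(s["eef_pos"]-O)*1000).round(1))
E
```

```text
15.0667 [ 0.61048192 -0.05148792  0.0591214 ] 0.027289914808220204 [-0.28  0.01 -0.69]
[3.1 0.6 1. ]
```

View pics/p.png

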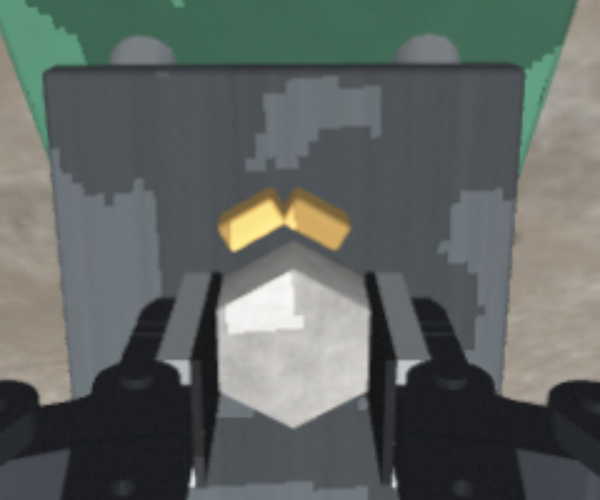

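Request:
{"api": "send_rows", "payload": {"plan": "0.06 -0.05 -0.08 0 0 0;0 -0.05 0 0 0 0;0.06 0 -0.08 0 0 0;0 0 0 0 0 0;0 0 0 0 0 0"}}

```text
t: 15.53
eef_pos: [0.6106, -0.0515, 0.0589]
eef_rot: [0.637, -0.616, 0.346, 0.309]
force: [-33.0, 4.7, 29.0]
opening: 0.0272
```

Request:
{"api": "send_rows", "payload": {"plan": "0.06 0 -0.08 0 0 0;0 0 0 0 0 0;0 0 0 0 0 0;0 0 0 0 0 0"}}

```text
t: 15.87
eef_pos: [0.6111, -0.0516, 0.0587]
eef_rot: [0.637, -0.616, 0.346, 0.309]
force: [-40.7, 4.6, 37.1]
opening: 0.0276
```

```bash
python3 - <<'E'
from h import *
s=sense();im=camera("wrist");cv2.imwrite("pics/q.png",cv2.resize(im[130:330,200:440],None,fx=2.5,fy=2.5))
print(s["t"],s["eef_pos"],s["opening"],s["force"].round(2));S=stageR();print((S.T@(s["eef_pos"]-O)*1000).round(1))
im=camera("side");cv2.imwrite("pics/q2.png",cv2.resize(im[150:270,270:390],None,fx=5,fy=5,interpolation=3))
E
```

```text
15.8667 [ 0.61113393 -0.05159983  0.05868241] 0.02756553191838436 [-40.75   4.56  37.08]
[3.4 0.6 0.3]
```

View pics/q.png

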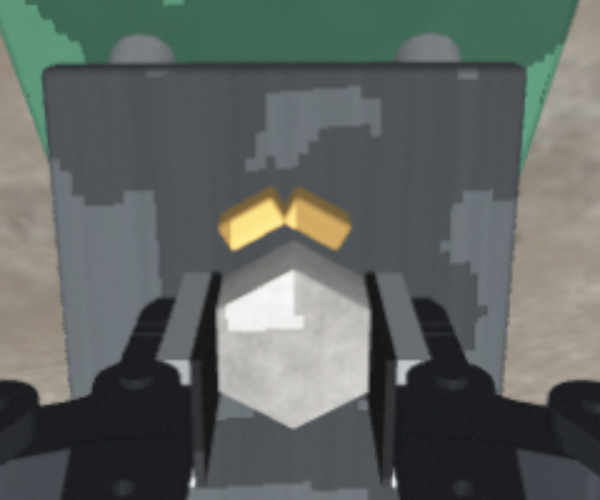

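View pics/q2.png

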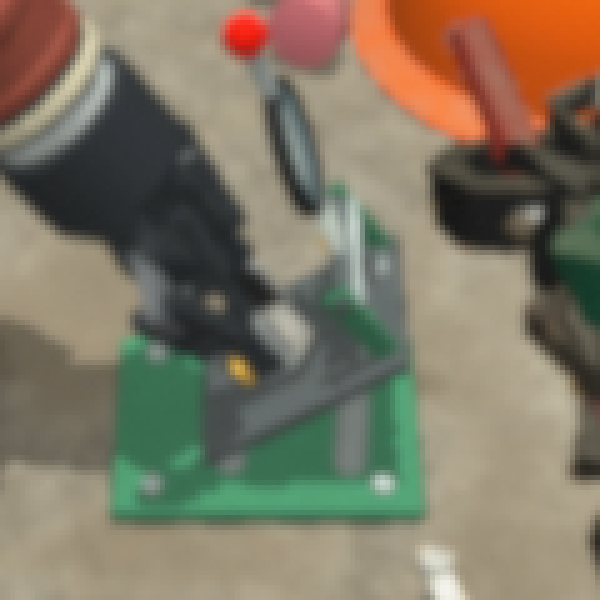

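Request:
{"api": "send_rows", "payload": {"plan": "-0.14 0 0.2 0 0 0;0 0 0 0 0 0;-0.16 -0.05 -0.11 0 0 0;0 0 0 0 0 0;0 0 0 0 0 0"}}

```text
t: 16.38
eef_pos: [0.6093, -0.0531, 0.0577]
eef_rot: [0.638, -0.616, 0.346, 0.307]
force: [-6.6, 0.6, 6.7]
opening: 0.0275
```

```bash
python3 - <<'E'
from h import *
s=sense();im=camera("wrist");cv2.imwrite("pics/r.png",cv2.resize(im[130:330,200:440],None,fx=2.5,fy=2.5))
print(s["t"],s["eef_pos"],s["opening"],s["force"].round(2));S=stageR();print((S.T@(s["eef_pos"]-O)*1000).round(1))
E
```

```text
16.3833 [ 0.60930092 -0.05311298  0.05772511] 0.02746235604079101 [-6.65  0.61  6.72]
[ 1.4 -1.1  0.5]
```

View pics/r.png

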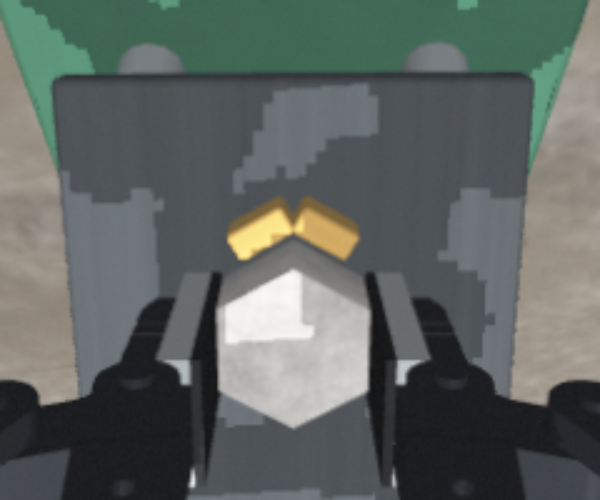

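Request:
{"api": "send_rows", "payload": {"plan": "0 0 0 0 0 0;0 0 0 0 0 0;0 0 0 0 0 0;0 0 0 0 0 0;0 0 0 0 0 0", "jaw": 1}}

```text
t: 16.85
eef_pos: [0.6091, -0.053, 0.0572]
eef_rot: [0.638, -0.616, 0.346, 0.307]
force: [0.2, -0.3, -0.0]
opening: 0.0846
```

Request:
{"api": "send_rows", "payload": {"plan": "0 0 0 0 0 0;0 0 0 0 0 0;0 0 0 0 0 0"}}

```text
t: 17.1
eef_pos: [0.6092, -0.053, 0.0575]
eef_rot: [0.638, -0.616, 0.346, 0.307]
force: [-0.3, -0.5, -1.0]
opening: 0.0854
```

```bash
python3 - <<'E'
from h import *
s=sense();im=camera("wrist");cv2.imwrite("pics/s.png",cv2.resize(im[100:340,160:480],None,fx=2.4,fy=2.4))
print(s["t"],s["eef_pos"],s["opening"],s["force"].round(2))
E
```

```text
17.1 [ 0.60915132 -0.05296916  0.05746115] 0.08536962285937015 [-0.33 -0.54 -0.96]
```

View pics/s.png

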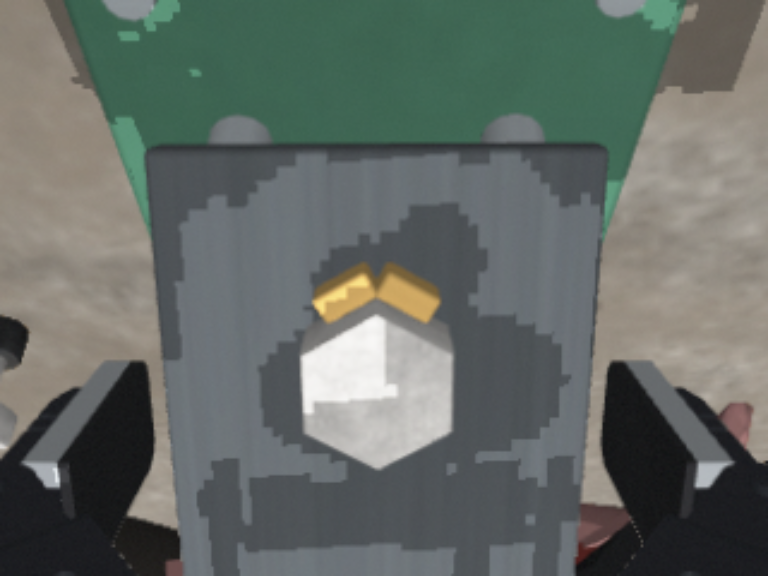

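Request:
{"api": "send_rows", "payload": {"plan": "-0.7 0.04 1 0 0 0;-1.7 0.1 2.43 0 0 0;-2.2 0.13 3.14 0 0 0;-2.2 0.13 3.14 0 0 0;-1.8 0.1 2.57 0 0 0"}}

```text
t: 17.57
eef_pos: [0.5223, -0.0479, 0.1822]
eef_rot: [0.638, -0.617, 0.346, 0.306]
force: [0.5, 0.3, 1.0]
opening: 0.0852
```

Request:
{"api": "send_rows", "payload": {"plan": "0 0 3 0 0 0;0.5 0 3 0 0 0;1.4 -0.05 3 0 0 0;1.1 -0.05 1.8 0 0 0;0 0 0 0 0 0"}}

```text
t: 17.98
eef_pos: [0.5561, -0.0496, 0.2958]
eef_rot: [0.639, -0.619, 0.343, 0.303]
force: [-0.3, 0.2, -0.2]
opening: 0.0856
```

Request:
{"api": "send_rows", "payload": {"plan": "0 0 0 0 0 0;0 0 0 0 0 0;0 0 0 0 0 0;0 0 0 0 0 0"}}

```text
t: 18.32
eef_pos: [0.5522, -0.0488, 0.2858]
eef_rot: [0.637, -0.615, 0.347, 0.308]
force: [0.1, -0.5, -0.6]
opening: 0.0855
```

```bash
python3 - <<'E'
from h import *
c=calibration("wrist");s=sense();im=camera("wrist");cv2.imwrite("pics/t.png",im)
print(s["t"],s["eef_pos"],s["opening"],s["force"].round(2))
e=O+stageR()@[.062-.125*np.cos(1.83),0,.04+.125*np.sin(1.83)]
print(proj(c,e),proj(c,O+stageR()@[0,0,.016]));print(knobpx(im,(240,400,150,330)))
delta([.598,-.052,.2275],goalR(-.06,np.radians(55)))
E
```

```text
18.3167 [ 0.55219178 -0.04876399  0.28575823] 0.08554805095691577 [ 0.12 -0.5  -0.59]
[316.11808744 229.4348105 ] [316.14837753  94.84684707]
(array([315.64593301, 228.94736842]), array([302, 215,  28,  28, 627], dtype=int32))
d cm [ 4.56 -0.32 -5.87] rv [-0.0021 -0.0025  0.0033] rows 1.82
per row [ 2.28 -0.16 -2.94] [-0.001  -0.0013  0.0016] x 2
```

View pics/t.png

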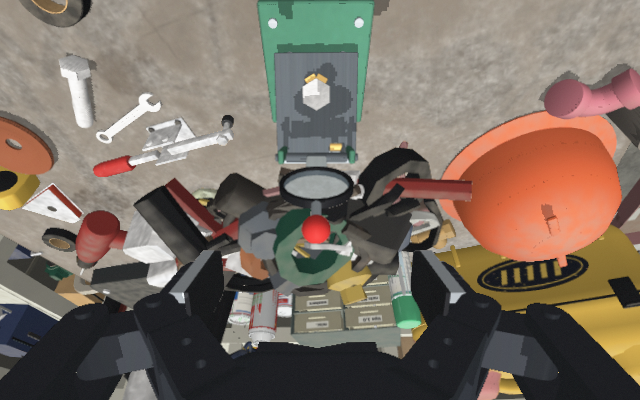

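Request:
{"api": "send_rows", "payload": {"plan": "1.4 -0.1 -1.8 0 0 0;1.4 -0.1 -1.8 0 0 0;1.1 -0.08 -1.4 0 0 0;0.6 -0.03 -0.8 0 0 0;0 0 0 0 0 0"}}

```text
t: 18.78
eef_pos: [0.5972, -0.0518, 0.2264]
eef_rot: [0.637, -0.615, 0.347, 0.309]
force: [0.7, 0.6, -0.5]
opening: 0.0855
```

Request:
{"api": "send_rows", "payload": {"plan": "0 0 0 0 0 0;0 0 0 0 0 0;0 0 0 0 0 0;0 0 0 0 0 0"}}

```text
t: 19.12
eef_pos: [0.5984, -0.0522, 0.2319]
eef_rot: [0.638, -0.617, 0.345, 0.306]
force: [0.9, 0.1, -0.1]
opening: 0.0854
```

```bash
python3 - <<'E'
from h import *
s=sense();im=camera("wrist")
print(s["t"],s["eef_pos"],s["force"].round(2));print(knobpx(im,(240,400,150,330)))
E
```

```text
19.1167 [ 0.59839841 -0.05221277  0.23190818] [ 0.95  0.14 -0.08]
(array([316.38666667, 269.32140351]), array([ 296,  248,   42,   43, 1425], dtype=int32))
```

Request:
{"api": "send_rows", "payload": {"plan": "0 0 0 0 0 0;0 0 0 0 0 0;0 0 0 0 0 0;0 0 0 0 0 0;0 0 0 0 0 0", "jaw": 0, "newtons": 25}}

```text
t: 19.58
eef_pos: [0.5982, -0.0521, 0.2303]
eef_rot: [0.638, -0.616, 0.346, 0.307]
force: [-0.1, -0.3, -0.6]
opening: 0.0258
```

Request:
{"api": "send_rows", "payload": {"plan": "0 0 0 0 0 0;0 0 0 0 0 0;0 0 0 0 0 0"}}

```text
t: 19.83
eef_pos: [0.5981, -0.0524, 0.2304]
eef_rot: [0.637, -0.616, 0.346, 0.307]
force: [-2.0, -1.8, 0.3]
opening: 0.0179
```

Request:
{"api": "send_rows", "payload": {"plan": "-1.35 0.08 -0.64 0 0 0;-1.27 0.08 -0.8 0 0 0;-1.16 0.07 -0.94 0 0 0;-1.04 0.06 -1.08 0 0 0;-0.9 0.05 -1.19 0 0 0"}}

```text
t: 20.25
eef_pos: [0.5423, -0.0493, 0.1874]
eef_rot: [0.638, -0.618, 0.344, 0.304]
force: [-4.6, -1.0, 6.7]
opening: 0.0179
```

Request:
{"api": "send_rows", "payload": {"plan": "-0.76 0.05 -1.29 0 0 0;-0.6 0.04 -1.38 0 0 0;-0.43 0.03 -1.44 0 0 0;-0.25 0.02 -1.48 0 0 0;-0.07 0 -1.5 0 0 0"}}

```text
t: 20.67
eef_pos: [0.519, -0.0477, 0.112]
eef_rot: [0.637, -0.616, 0.347, 0.307]
force: [-3.4, -3.7, -0.5]
opening: 0.0178
```

```bash
python3 - <<'E'
from h import *
s=sense();print(s["t"],s["eef_pos"],s["force"].round(2),s["opening"])
im=camera("wrist");cv2.imwrite("pics/u.png",im)
E
```

```text
20.6667 [ 0.51896569 -0.0477484   0.11195634] [-3.41 -3.66 -0.5 ] 0.017805544069680507
```

View pics/u.png

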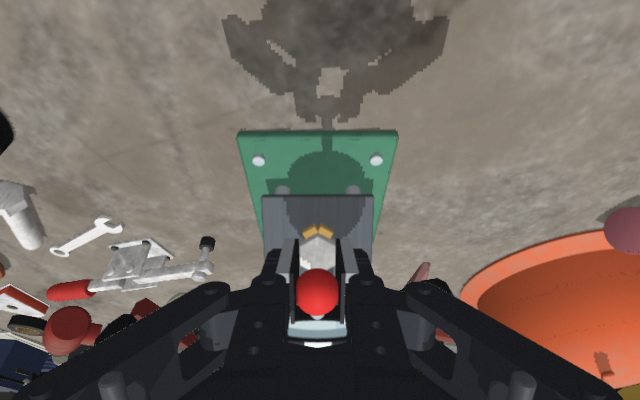

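Knob still held at (318,292), the nut still seated behind it at (318,250). Continue down.

Request:
{"api": "send_rows", "payload": {"plan": "0.11 -0.01 -1.5 0 0 0;0.28 -0.02 -1.47 0 0 0;0.46 -0.03 -1.43 0 0 0;0.62 -0.04 -1.36 0 0 0;0.7 -0.05 -1.1 0 0 0"}}

```text
t: 21.13
eef_pos: [0.5399, -0.0489, 0.0415]
eef_rot: [0.637, -0.616, 0.347, 0.308]
force: [-3.6, -5.1, -2.5]
opening: 0.0177
```

Request:
{"api": "send_rows", "payload": {"plan": "0 0 0 0 0 0;0 0 0 0 0 0;0 0 0 0 0 0;0 0 0 0 0 0"}}

```text
t: 21.47
eef_pos: [0.5396, -0.0488, 0.0425]
eef_rot: [0.637, -0.616, 0.347, 0.308]
force: [-3.5, -5.7, -4.4]
opening: 0.0175
```

Request:
{"api": "send_rows", "payload": {"plan": "0 0 0 0 0 0;0 0 0 0 0 0;0 0 0 0 0 0;0 0 0 0 0 0;0 0 0 0 0 0", "jaw": 1}}

```text
t: 21.88
eef_pos: [0.5421, -0.0487, 0.0451]
eef_rot: [0.638, -0.616, 0.345, 0.306]
force: [-0.0, -0.3, -0.0]
opening: 0.0767
```

Request:
{"api": "send_rows", "payload": {"plan": "0 0 0 0 0 0;0 0 0 0 0 0;0 0 0 0 0 0;0 0 0 0 0 0;0 0 0 0 0 0"}}

```text
t: 22.3
eef_pos: [0.5415, -0.0488, 0.0442]
eef_rot: [0.638, -0.616, 0.346, 0.307]
force: [-0.0, 0.3, -0.6]
opening: 0.0856
```

```bash
python3 - <<'E'
from h import *
c=calibration("wrist");s=sense();print(s["t"],s["eef_pos"],s["force"].round(2),s["opening"])
im=camera("wrist");cv2.imwrite("pics/v.png",im);print(knobpx(im,(240,400,150,330))[0],proj(c,O+stageR()@[-.063,0,.04]))
E
```

```text
22.3 [ 0.54152507 -0.04876413  0.04423605] [-0.04  0.33 -0.56] 0.0855683858659444
[315.94073053 263.15644383] [316.9971631  264.99759595]
```

View pics/v.png

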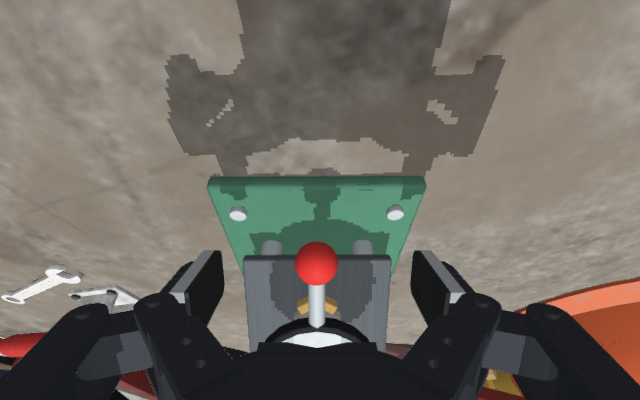

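Knob at (316,263), where the shut loupe predicts it. Retreat along the tool axis and check.

Request:
{"api": "send_rows", "payload": {"plan": "-0.6 0.04 0.8 0 0 0;-1.5 0.1 2.2 0 0 0;-2 0.12 2.9 0 0 0;-2 0.12 2.9 0 0 0;-1.2 0.08 1.7 0 0 0"}}

```text
t: 22.77
eef_pos: [0.4683, -0.0443, 0.1524]
eef_rot: [0.638, -0.617, 0.345, 0.305]
force: [0.7, -0.4, -0.3]
opening: 0.0854
```

Request:
{"api": "send_rows", "payload": {"plan": "-0.3 0.06 2.5 0 0 0;-0.3 0.06 2.5 0 0 0;0 0 0 0 0 0;0 0 0 0 0 0;0 0 0 0 0 0"}}

```text
t: 23.18
eef_pos: [0.4623, -0.0429, 0.1983]
eef_rot: [0.638, -0.616, 0.346, 0.307]
force: [0.3, -1.1, 0.3]
opening: 0.0854
```

Request:
{"api": "send_rows", "payload": {"plan": "0 0 0 0 0 0;0 0 0 0 0 0;0 0 0 0 0 0;0 0 0 0 0 0"}}

```text
t: 23.52
eef_pos: [0.4623, -0.0429, 0.1981]
eef_rot: [0.638, -0.616, 0.346, 0.307]
force: [-0.3, -0.9, 0.7]
opening: 0.0854
```

```bash
python3 - <<'E'
from h import *
c=calibration("wrist");s=sense();im=camera("wrist");cv2.imwrite("pics/w.png",cv2.resize(im[60:260,200:440],None,fx=3,fy=3,interpolation=3))
print(s["t"],s["eef_pos"],s["force"].round(2),s["joint_pos"].round(2))
p=knobpx(im,(240,400,60,260))[0];S=stageR();print(p)
for t in (0,.1,.2): print(t,proj(c,O+S@[.062-.125*np.cos(t),0,.04+.125*np.sin(t)]))
b=camera("side");a=camera("scene");print(knobpx(b,(285,305,210,232))[0],knobpx(a,(300,330,215,235))[0])
cv2.imwrite("pics/w2.png",cv2.resize(b[130:300,210:410],None,fx=3,fy=3,interpolation=3))
cv2.imwrite("pics/w3.png",cv2.resize(a[150:350,200:430],None,fx=3,fy=3,interpolation=3))
E
```

```text
23.5167 [ 0.46227725 -0.04285369  0.19808443] [-0.28 -0.87  0.7 ] [-0.36 -0.83  2.4   0.2   0.99 -1.92]
[315.20820189 158.76340694]
0 [315.72425123 159.16619937]
0.1 [315.6747291  161.82229705]
0.2 [315.62712386 166.08082396]
[293.61538462 221.23076923] [315.44897959 224.69387755]
```

View pics/w.png

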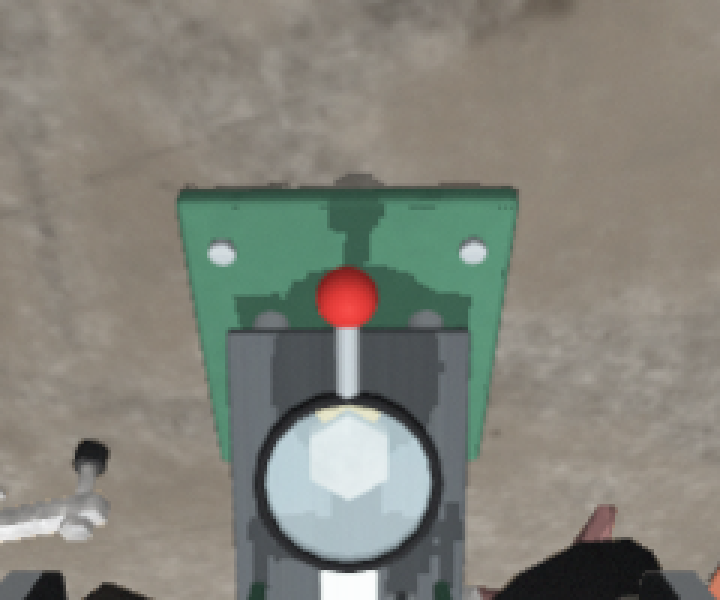

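View pics/w3.png

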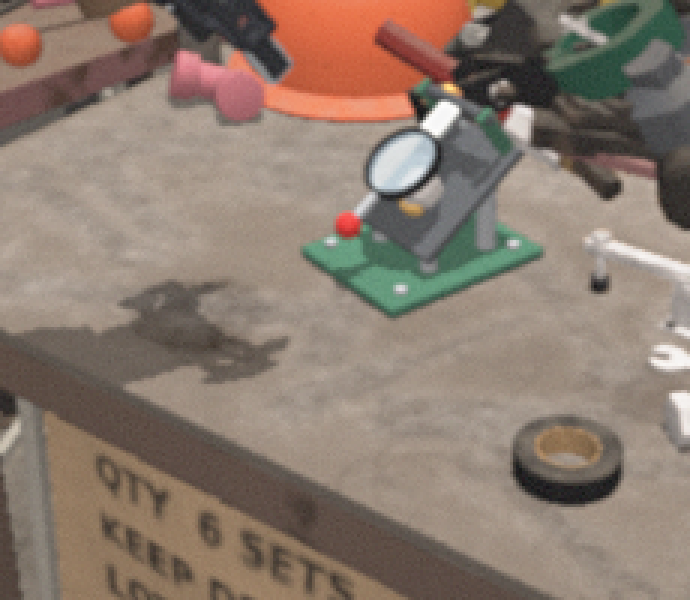

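The loupe is shut with its knob back at the starting pixels. The nut sits in the V under the lens, and the arm is clear.

```bash
python3 -c "
from station import *
print(hand_in(),sense()['t'])"
```

```text
the job is handed in; nothing more can be done
the job is handed in; nothing more can be done
```

I flipped the loupe open by its knob, set the nut on the stage with one corner in the V stop and let go. I then swung the loupe shut over it, backed the arm off and handed in at about 23.7 s of the 67 s.

**Last checks:**
- **Loupe:** the knob is within about 1 px of its starting position in the scene and side views, and within about 0.7 px of where a shut loupe should put it in the wrist view.
- **Nut:** through the lens it looks flat, with one corner pointing down the slope between both strips. I judged this by eye from the images; I did not compute its final pose.
- **Tape and elbow:** both look untouched in the scene picture. I did not measure their positions again.
- **Arm:** the gripper is open and well clear, and the force reading is within noise.

**What disagreed or went wrong:**
- **Surface height:** my estimate of the stage surface was about 2 mm too high. Lowering the nut in small steps, I overran the contact and pressed on the stage with about 55 N through the held nut. I backed off at once; the wrist force stayed below its 120 N limit. It may count as a fault if the 40 N limit on the arm and gripper body includes this push, though the contact was through the nut in the fingers.
- **Knob reading:** one early knob measurement was about 11 mm off because the arm was still settling. I discarded it and measured again at rest.

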